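# Load a row of sweet cartons into a spring push-feed lane

## Task

Stand the stray red carton at the tail of the row of four red cartons, in line with them, then push all five together, straight into the empty lane of the rack as one block, until the two orange catches have snapped in behind the last carton and hold the row in by themselves when you let go. Push slowly and feel the spring: the thin cartons are crushed at about 20 newtons. Do not let the row buckle or a carton fall over, and leave the other cartons and the drink can where they are.

Things in the scene. Friction and masses are not known exactly. Their poses are not given: they have to be found in the camera images.
- lane: The empty lane of a 3-lane push-feed rack: a channel 310 mm long, open at the top and front, 66 mm wide between grey walls 25 mm high, 4 mm thick; floor level with the counter. Full lanes of 46 mm high cartons lie beside it, 90 mm from centre to centre. Origin: middle of the open front end, at counter height. x runs into the lane (the way to push), y across it, z up.
- guides (a point): Midway between the tips of the lane's two flared entry guides, 32 mm in front of the lane's front end, at counter height. There the guides, 25 mm high, stand about 81 mm apart and funnel into the 66 mm lane. Axes as the lane's.
- catch_zone (a point): On the lane's floor, 53 mm inside its front end. The two orange side catches (blades 30 mm long, 5 to 22 mm above the floor) end anywhere within 17 mm before or behind this point, differently each time: feel it. Free ends stand 9 mm in from each wall, leaving 47 mm. Passing cartons press them flat (under 1 N); a small bump between two cartons means: push on. They snap in behind the last once its rear face has passed.
- feed (a point): On the lane's floor, 150 mm inside its front end. Here runs the white spring paddle. The row pushes it back for about 190 mm against 3.5 to 5.4 N, then onto a rubber cushion of 1.5 N/mm (no load at first). The paddle moves with the catches' place: it starts just behind the catches' ends. If the catches have not snapped in, it pushes the row out again.
- lane_back (a point): Inside of the lane's rear wall, 306 mm from the front end, at counter height. The five cartons' sliding friction adds 1 to 2 N to the spring. On the last carton the push stays near 5 to 8 N, then climbs steeply on the cushion: the catches snap in at 8 to 11 N, 4 mm farther all is solid at 15 to 18 N and the force shoots up. 12 to 13 N is right. Let go, the row comes back a few mm onto the catches.
- carton1: Red carton with a white band, the foremost of the row of four standing on the counter in front of the empty lane (its centre 70 to 115 mm before the lane's front end). 40 mm deep (its x, along the row), 62 mm wide (its y, across the row), 46 mm high, about 60 g, thin card. Origin: centre of its underside. x points towards the lane.
- carton2: Red carton like carton1, next behind it, with a small gap; all cartons are of one size.
- carton3: Red carton like carton1, third in the row.
- carton4: Red carton like carton1, the tail of the row of four.
- carton5: Stray red carton of the same size and frame, standing upright elsewhere on the counter, turned by up to about 50 degrees from the lane direction.
- odd_carton: Yellow carton with a blue band, same size; not part of the job. It and the stray red carton stand at two places about 130 mm apart, either way round. Leave it.
- shelf_a: Green carton at the front of one full neighbouring lane; same size. Leave it.
- shelf_b: Blue carton at the front of the other full lane; same size. Leave it.
- can_a: Drink can, 53 mm across, 104 mm high, standing towards the far edge. Leave it.
Mind the look-alikes: they are no part of the job. What is shaped like the carton3 but purple is not meant.

How it is judged (in metres and radians):
On the way, in this order (a step that is already met when the one before it is completed fails the run):
1. the stray carton stands upright on the counter at the tail of the row, in line with it (within 12 mm sideways, gap under 25 mm), the row not yet in the lane (x of carton5 in the frame of carton4 between -0.065 and -0.034 m and y of carton5 in the frame of carton4 between -0.012 and 0.012 m and height (world z) of carton5 below 0.006 m and angle between carton5's own z axis and vertical below 0.12 rad and angle between the x axis of carton5 and the x axis of carton4, either way round below 0.2 rad and x of carton1 in the frame of lane below 0.02 m), for 0.2 s.
2. the row enters the lane as one closed, straight block: the front carton inside, gaps under 6 mm in all, every carton within 10 degrees of the lane's direction (x of carton1 in the frame of lane between 0.02 and 0.15 m and horizontal distance between carton1 and carton5 below 0.166 m and angle between the x axis of each of carton1, carton2, carton3, carton4, carton5 and the x axis of lane, either way round below 0.175 rad), for 0.1 s.
At the end, for the whole second after the job is handed in: all five red cartons stand upright (within 7 degrees) and square (within 7 degrees) on the floor of the empty lane, each with its centre more than 52.5 mm inside the lane's front end and within 10 mm of its middle line, at rest (under 20 mm/s) and held there by the catches, with the robot clear (x of each of carton1, carton2, carton3, carton4, carton5 in the frame of lane above 0.0525 m and y of carton1 in the frame of lane between -0.01 and 0.01 m and height (world z) of each of carton1, carton2, carton3, carton4, carton5 below 0.006 m and angle between each of carton1, carton2, carton3, carton4, carton5's own z axis and vertical below 0.12 rad and angle between the x axis of each of carton1, carton2, carton3, carton4, carton5 and the x axis of lane, either way round below 0.12 rad and linear speed of each of carton1, carton2, carton3, carton4, carton5 below 0.02 m/s and y of carton2 in the frame of lane between -0.01 and 0.01 m and y of carton3 in the frame of lane between -0.01 and 0.01 m and y of carton4 in the frame of lane between -0.01 and 0.01 m and y of carton5 in the frame of lane between -0.01 and 0.01 m); the robot touches nothing.
It fails at once if the cartons are squeezed with more than 20 N along the row, or a carton of the row of four is pressed with more than 20 N (contact force between carton4 and carton5 above 20 N or contact force between any of carton1, the fingers and carton2 above 20 N or contact force between the fingers and carton1 above 20 N or contact force between the fingers and carton3 above 20 N or contact force between the fingers and carton4 above 20 N).
It fails at once if the row buckles: a carton of the row of four turns more than 20 degrees out of the lane's direction, or any carton tips by more than 20 degrees (angle between the x axis of any of carton1, carton2, carton3, carton4 and the x axis of lane, either way round above 0.35 rad or angle between any of carton1, carton2, carton3, carton4, carton5's own z axis and vertical above 0.35 rad).
It fails at once if a green, blue or yellow carton or the near drink can is moved by more than 15 mm (distance of any of shelf_a, shelf_b, odd_carton, can_a from where it was at the start of the episode above 0.015 m).
It also fails if it takes over 69 s, if anything falls off the work surface, if the arm or the gripper's body presses on something with over 40 N, if the wrist force passes 120 N, or if a joint passes its speed limit or range.

## Robot

A 7-joint arm with a two-finger parallel gripper is mounted at the origin on the work surface. World frame = base frame: x ahead of the robot, y to its left, z up, the work surface at z = 0. Lengths are in m, angles in degrees, forces in N, time in s.
With the tool pointing down it reaches from about 0.35 to 0.775 m from the base axis. Payload 3.1 kg.
Tool frame: the origin (TCP) lies at the very end of the fingers, on their centre line; the grasp point (between the pads) lies 19 mm behind it; x points along the fingers, z is the direction in which the jaws open and shut, and the axes are right-handed (so a half turn about x gives the same grasp; the last joint's range is limited). The gripper opens to 85 mm and grips with 20 to 120 N. Pads are 22 mm wide; open, the fingers measure 114 mm over their backs; the gripper's body (76 mm by 85 mm) begins 54 mm behind the grasp point. The pads swing forward as they close: fully open they stand 13 mm farther back than shut.
Start: joints at [-67.764, 17.813, 0.802, 86.603, -0.252, 75.585, -1.558], TCP at [0.229, 0.5, 0.231] pointing down, gripper open.
Joint ranges: [-154.91, 154.91], [-16.99, 109.72], [-72.82, 74.43], [7.12, 147.25], [-82.49, 262.49], [11.32, 116.49], [-174.64, 174.64]. Speed limits (degrees/s): [159.86, 159.86, 180, 180, 180, 180, 180].

## Interface

Orientations are given as [roll, pitch, yaw] about the fixed x, y, z axes, in that order (R = Rz(yaw) Ry(pitch) Rx(roll)).
In Python, from workcell import env, vision gives the robot as it stands. The module is installed in compiled form; this text tells all that it offers.
- The arm moves only by the shell command python3 -m crank 'ROWS'. ROWS is JSON, a list of rows, each an object of numbers: "rx", "ry", "rz": the turn, a rotation vector about the world's x, y, z scaled (see below); "x", "y", "z": the shift along the world's x, y, z scaled (see below); "hand": the closure, from -1 (fully open) to 1 (shut), so that 0 is half open. A call has 1 to 20 rows; each row is the pose to reach, as a shift and turn from the pose commanded when the call began; what a row does not reach only later rows make up. The controller multiplies each number of a shift by 0.3 m and each number of a turn by 0.5 rad. A row lasts 1/10 s, in which the tool goes at most 50 mm and 8.59 degrees, less where a joint would pass 70% of its speed; a pose out of reach is approached as far as the arm can. A call with a number of a shift or a turn outside -1 to 1 is refused whole. A call with a gripper value outside its range is refused whole. The fingers move at their own pace and stop on an object; the grip force is fixed at half the most. Time passes only in rows, so rows that repeat a pose let the fingers close. It gives the time, the measured TCP pose, the force and the opening at its end, in the units of the state.
- env.get_obs(): the state, without advancing time (a new reading comes with each control period).
- vision.capture(name): name is "scene" or "top" or "wrist"; returns the picture (420x560x3 uint8, blue, green, red); there is no depth.
- vision.camera_info(name): a dict with "fov_y" (degrees; the focal length in pixels is half the picture's height over the tangent of half this angle, whatever the lens; pixels are square), "cx", "cy" (the principal point, pixels), "dist" ([k1, k2, p1, p2, k3] as OpenCV has them; the pictures are not rectified), "xyz" and "rotation" of the camera in the world; the wrist camera has in their place "T_tool_cam" (4x4, takes a point from camera to tool coordinates, whose origin is the TCP and whose axes are the tool frame's). Camera axes: x right, y up, looking along -z (the intrinsics and any distortion apply to the point x, -y, -z); pixel columns grow to the right and rows downward; lengths in m; the calibration is good to about 2 mm. A picture is of the moment at which its call begins: read the wrist's pose just before it. camera_info takes no time and is no camera call.
- env.finish_job(): hands the job in, once; it reports no verdict.
The state is a dict: "t": time; "joints": joint angles; "joint_velocities": joint speeds; "joint_efforts": joint torques, N m; "ee_pos": TCP position; "ee_rot": TCP orientation; "force": force on the tool from outside, world axes, zero at the start; "ft_torque": the same for the moment, N m; "finger_gap": opening from 0.0 (shut) to 1.0 (fully open).
Only numpy, scipy, OpenCV 4.12 (cv2) and the standard library are available. Lean on these libraries where they do the work, as an engineer would, in place of code of your own. Each camera call takes 0.05 s, during which the arm holds its last target.

## Working session

There is one attempt and no reset: what is moved stays moved. The work goes in short steps, Python scripts to look and compute and a shell command to move; the robot and the scene stay as the last step left them, time stands still between calls to the robot, and variables do not carry over. Pictures are saved under pics/ and viewed, and the job is handed in when it is done.

```bash
ls; mkdir -p pics; python3 - <<'E'
from workcell import env, vision
import cv2
print(env.get_obs())
for n in ["scene","top","wrist"]:
    print(n,vision.camera_info(n))
for n in ["scene","top"]:
    cv2.imwrite(f"pics/{n}0.png",vision.capture(n))
E
```

```text
pics
{'t': 0.0, 'joints': array([-67.76466955,  17.86092167,   0.80088003,  86.69159681,
        -0.25296638,  75.58427192,  -1.55720537]), 'joint_velocities': array([ 0.09721974, -0.00759042,  0.02453712,  0.05745321, -0.0849547 ,
       -0.09999416,  0.02359768]), 'joint_efforts': array([ 1.01449343e-04, -3.79918563e+01,  1.46200592e-01, -2.30587399e+01,
        1.24338889e-02,  1.38773103e-02, -2.96748431e-05]), 'ee_pos': array([0.22884354, 0.499331  , 0.23021894]), 'ee_rot': array([-178.11345142,   89.86497803, -112.7318285 ]), 'force': array([-0.1051272 ,  0.76480372, -0.0543769 ]), 'ft_torque': array([ 0.02352826, -0.036942  ,  0.02207057]), 'finger_gap': 0.9993444470814613}
scene {'fov_y': 48.41469679577186, 'cx': 286.4473395240575, 'cy': 214.20317893227357, 'dist': array([-0.00656842,  0.        ,  0.        ,  0.        ,  0.        ]), 'xyz': array([1.07795118, 0.57397334, 1.19868059]), 'rotation': array([ 33.97402475,   0.94796341, 135.81649598])}
top {'fov_y': 44.20772826190031, 'cx': 275.37273844411783, 'cy': 204.12018127930878, 'dist': array([-0.17589748,  0.        ,  0.        ,  0.        ,  0.        ]), 'xyz': array([0.36422526, 0.0112424 , 1.63779068]), 'rotation': array([  6.13802837,  -0.93535876, -91.0251961 ])}
wrist {'fov_y': 69.64392393811599, 'cx': 275.7376834167555, 'cy': 210.82824650419502, 'dist': array([-0.06682585,  0.        ,  0.        ,  0.        ,  0.        ]), 'T_tool_cam': array([[-1.38244033e-04,  3.28729868e-01, -9.44423981e-01,
        -1.41910378e-01],
       [-5.73441522e-04,  9.44423808e-01,  3.28729892e-01,
         8.44628288e-02],
       [ 9.99999826e-01,  5.87016871e-04,  5.79463997e-05,
        -6.86241151e-04],
       [ 0.00000000e+00,  0.00000000e+00,  0.00000000e+00,
         1.00000000e+00]])}
```

View pics/scene0.png

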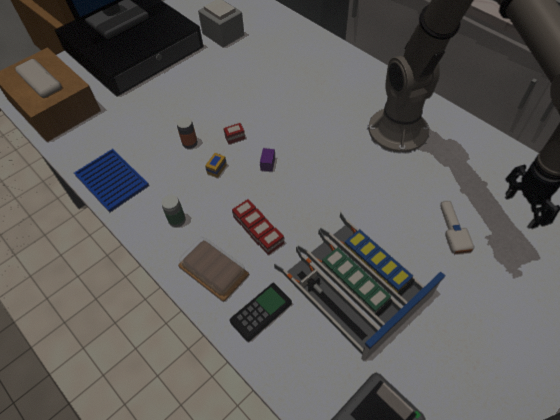

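View pics/top0.png

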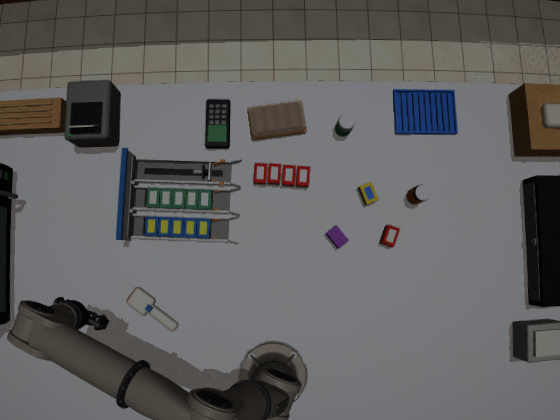

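The top view shows the red row at about (254–310, 175), the stray red at (390, 236), the yellow one at (368, 194), and the empty lane at (135–240, 170), with its mouth at the right. Next I'll measure them.

```bash
cat > h.py <<'E'
import numpy as np, cv2
from scipy.spatial.transform import Rotation as R
from workcell import env, vision
def cam(n):
    i=vision.camera_info(n); f=210/np.tan(np.radians(i['fov_y']/2))
    K=np.array([[f,0,i['cx']],[0,f,i['cy']],[0,0,1]])
    if n=='wrist':
        o=env.get_obs(); T=np.eye(4); T[:3,:3]=R.from_euler('xyz',o['ee_rot'],degrees=True).as_matrix(); T[:3,3]=o['ee_pos']
        T=T@i['T_tool_cam']
    else:
        T=np.eye(4); T[:3,:3]=R.from_euler('xyz',i['rotation'],degrees=True).as_matrix(); T[:3,3]=i['xyz']
    return K,np.array(i['dist']),T
def cast(c,uv,z):
    K,d,T=c
    p=cv2.undistortPoints(np.array(uv,float).reshape(-1,1,2),K,d).reshape(-1,2)
    r=np.c_[p[:,0],-p[:,1],-np.ones(len(p))]@T[:3,:3].T
    s=(z-T[2,3])/r[:,2]
    return T[:3,3]+r*s[:,None]
def proj(c,X):
    K,d,T=c
    q=(np.atleast_2d(X)-T[:3,3])@T[:3,:3]
    q=q*[1,-1,-1]
    return cv2.projectPoints(q.reshape(-1,1,3),np.zeros(3),np.zeros(3),K,d)[0].reshape(-1,2)
def red(im):
    h=cv2.cvtColor(im,cv2.COLOR_BGR2HSV)
    return (((h[...,0]<10)|(h[...,0]>170))&(h[...,1]>120)&(h[...,2]>70)).astype(np.uint8)*255
E
python3 - <<'E'
from h import *
for n in ['top','scene']:
    im=cv2.imread(f'pics/{n}0.png'); c=cam(n)
    m=red(im)
    cs,_=cv2.findContours(m,cv2.RETR_EXTERNAL,cv2.CHAIN_APPROX_NONE)
    for k in cs:
        if cv2.contourArea(k)<40: continue
        w=cast(c,k.reshape(-1,2),0.046)[:,:2]
        r=cv2.minAreaRect((w*1000).astype(np.float32))
        print(n,cv2.boundingRect(k),cv2.contourArea(k),r)
im=cv2.imread('pics/top0.png')
cv2.imwrite('pics/topc.png',cv2.resize(im[140:260,110:320],None,fx=3.8,fy=3.8,interpolation=cv2.INTER_CUBIC))
cv2.imwrite('pics/topd.png',cv2.resize(im[150:260,310:440],None,fx=5,fy=5,interpolation=cv2.INTER_CUBIC))
E
```

```text
top (383, 225, 16, 22) 193.5 ((431.30108642578125, -375.20599365234375), (36.967220306396484, 58.650306701660156), 70.44254302978516)
top (297, 166, 13, 20) 206.0 ((623.3997802734375, -105.63246154785156), (37.572914123535156, 60.18156051635742), 88.4918212890625)
top (282, 165, 14, 20) 215.0 ((627.1187133789062, -60.553993225097656), (39.4091911315918, 60.39872360229492), 84.1754150390625)
top (268, 163, 13, 20) 209.5 ((634.2059936523438, -15.280576705932617), (37.4765739440918, 60.096946716308594), 88.90830993652344)
top (254, 163, 13, 20) 211.0 ((634.9396362304688, 28.385940551757812), (37.48044204711914, 60.07258987426758), 89.10872650146484)
scene (250, 219, 33, 29) 458.5 ((636.9979248046875, 6.846366882324219), (83.81856536865234, 59.38970947265625), 86.25963592529297)
scene (233, 200, 31, 28) 387.5 ((629.0726928710938, -81.24560546875), (82.48162078857422, 59.97412872314453), 85.8806381225586)
```

View pics/topc.png

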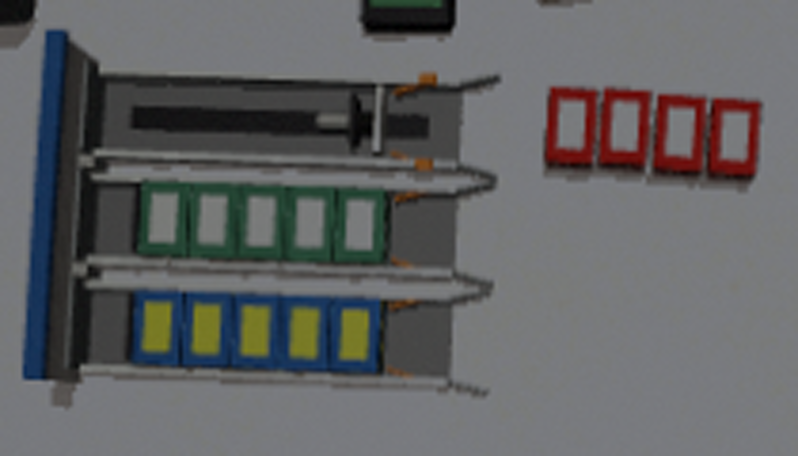

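View pics/topd.png

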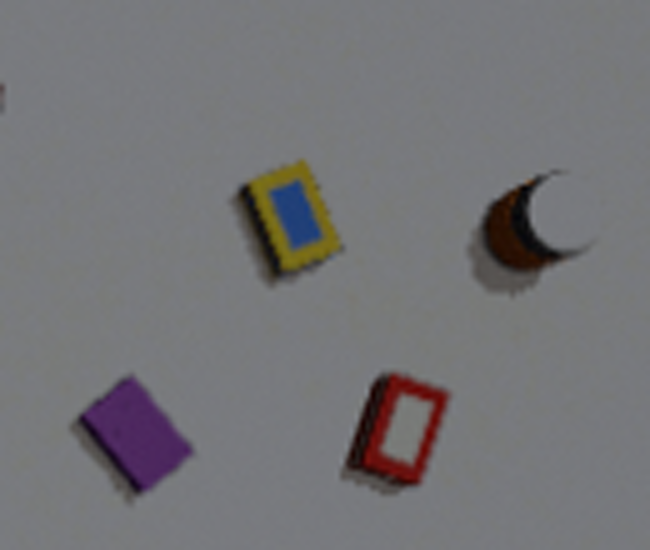

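```bash
python3 - <<'E'
from h import *
o=env.get_obs()
M=R.from_euler('xyz',o['ee_rot'],degrees=True).as_matrix()
print(M.round(3))
c=cam('top')
P=lambda x,y:(110+x/3.8,140+y/3.8)
for nm,q,z in [('upper wall',[(105,78),(440,84)],.025),('lower wall',[(100,155),(440,163)],.025),('mouth',[(460,90),(460,160)],0),('guidetips',[(497,77),(494,182)],.025),('green',[(164,215),(360,222)],.046)]:
    w=cast(c,[P(*a) for a in q],z); print(nm,w.round(4).tolist(), np.degrees(np.arctan2(*(w[0]-w[1])[:2])))
E
```

```text
[[-0.001 -0.909  0.417]
 [-0.002  0.417  0.909]
 [-1.    -0.    -0.002]]
upper wall [[0.6845, 0.4198, 0.025], [0.6736, 0.1365, 0.025]] 2.1958548766056287
lower wall [[0.619, 0.4229, 0.025], [0.607, 0.1369, 0.025]] 2.3977702316195932
mouth [[0.673, 0.1216, 0.0], [0.613, 0.122, 0.0]] 90.3958858633444
guidetips [[0.6787, 0.0889, 0.025], [0.5903, 0.0922, 0.025]] 92.14824659263905
green [[0.5648, 0.3632, 0.046], [0.5563, 0.2011, 0.046]] 3.000991155182934
```

```bash
python3 -m crank '[{"x":0.39,"y":-0.44,"z":0.03,"rz":-0.787},{"x":0.39,"y":-0.44,"z":0.03,"rz":-0.787},{"x":0.39,"y":-0.44,"z":0.03,"rz":-0.787},{"x":0.39,"y":-0.44,"z":0.03,"rz":-0.787}]' && python3 -m crank '[{"x":0.39,"y":-0.44,"z":0.03,"rz":-0.787},{"x":0.39,"y":-0.44,"z":0.03,"rz":-0.787},{"x":0.39,"y":-0.44,"z":0.03,"rz":-0.787},{"x":0.39,"y":-0.44,"z":0.03,"rz":-0.787}]' && python3 -m crank '[{"x":0.39,"y":-0.44,"z":0.03,"rz":-0.787},{"x":0.39,"y":-0.44,"z":0.03,"rz":-0.787},{"x":0.39,"y":-0.44,"z":0.03,"rz":-0.787},{"x":0.39,"y":-0.44,"z":0.03,"rz":-0.787},{"x":0.39,"y":-0.44,"z":0.03,"rz":-0.787},{"x":0.39,"y":-0.44,"z":0.03,"rz":-0.787}]'
cat > look.py <<'E'
import sys,pickle
from h import *
n=sys.argv[1]
c=cam('wrist'); o=env.get_obs(); im=vision.capture('wrist'); cv2.imwrite(f'pics/{n}.png',im); pickle.dump(c,open(f'pics/{n}.pkl','wb'))
print(o['t'],o['ee_pos'].round(4),R.from_euler('xyz',o['ee_rot'],degrees=True).as_matrix().round(3).tolist(),o['joints'].round(1))
E
python3 look.py w1
```

```text
0.1 [0.2289 0.4994 0.2303] [[-0.001, -0.909, 0.417], [-0.002, 0.417, 0.909], [-1.0, -0.0, -0.002]] [-67.8  17.9   0.8  86.7  -0.3  75.6  -1.6]schema error: expected keys rx, ry, rz, x, y, z, hand
```

View pics/w1.png

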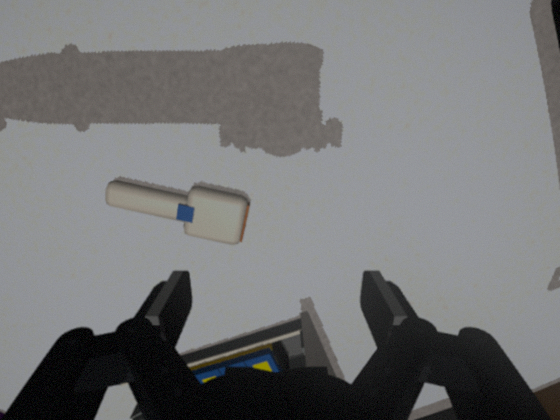

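```bash
python3 -m crank '[{"x":0.39,"y":-0.44,"z":0.03,"rx":0,"ry":0,"rz":-0.787,"hand":-1},{"x":0.39,"y":-0.44,"z":0.03,"rx":0,"ry":0,"rz":-0.787,"hand":-1},{"x":0.39,"y":-0.44,"z":0.03,"rx":0,"ry":0,"rz":-0.787,"hand":-1},{"x":0.39,"y":-0.44,"z":0.03,"rx":0,"ry":0,"rz":-0.787,"hand":-1}]' && python3 -m crank '[{"x":0.39,"y":-0.44,"z":0.03,"rx":0,"ry":0,"rz":-0.787,"hand":-1},{"x":0.39,"y":-0.44,"z":0.03,"rx":0,"ry":0,"rz":-0.787,"hand":-1},{"x":0.39,"y":-0.44,"z":0.03,"rx":0,"ry":0,"rz":-0.787,"hand":-1},{"x":0.39,"y":-0.44,"z":0.03,"rx":0,"ry":0,"rz":-0.787,"hand":-1}]' && python3 -m crank '[{"x":0.39,"y":-0.44,"z":0.03,"rx":0,"ry":0,"rz":-0.787,"hand":-1},{"x":0.39,"y":-0.44,"z":0.03,"rx":0,"ry":0,"rz":-0.787,"hand":-1},{"x":0.39,"y":-0.44,"z":0.03,"rx":0,"ry":0,"rz":-0.787,"hand":-1},{"x":0.39,"y":-0.44,"z":0.03,"rx":0,"ry":0,"rz":-0.787,"hand":-1},{"x":0.39,"y":-0.44,"z":0.03,"rx":0,"ry":0,"rz":-0.787,"hand":-1},{"x":0.39,"y":-0.44,"z":0.03,"rx":0,"ry":0,"rz":-0.787,"hand":-1}]'
python3 look.py w2
```

```text
t: 0.55
ee_pos: [0.3499, 0.3633, 0.2404]
ee_rot: [-90.1, 89.8, -47.7]
force: [0.3, -0.4, 0.7]
finger_gap: 1.001
t: 0.95
ee_pos: [0.4662, 0.2307, 0.2495]
ee_rot: [-71.4, 89.8, -51.6]
force: [0.0, -0.0, -0.0]
finger_gap: 0.998
t: 1.55
ee_pos: [0.58, 0.1038, 0.2576]
ee_rot: [173.6, 89.9, 171.3]
force: [0.3, 1.2, 0.1]
finger_gap: 1.0
1.55 [0.58   0.1038 0.2576] [[-0.001, 0.041, 0.999], [0.0, 0.999, -0.041], [-1.0, 0.0, -0.001]] [-30.4  23.1  27.4  78.  -10.5  81.5  -5.7]
```

View pics/w2.png

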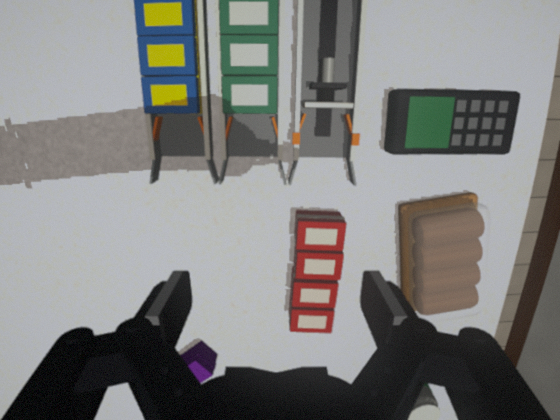

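```bash
python3 - <<'E'
from h import *
im=cv2.imread('pics/w2.png')
cv2.imwrite('pics/w2c.png',cv2.resize(im[80:200,230:380],None,fx=5,fy=5,interpolation=cv2.INTER_CUBIC))
cv2.imwrite('pics/w2d.png',cv2.resize(im[195:345,230:410],None,fx=4,fy=4,interpolation=cv2.INTER_CUBIC))
E
```

```text
(no output)
```

View pics/w2c.png

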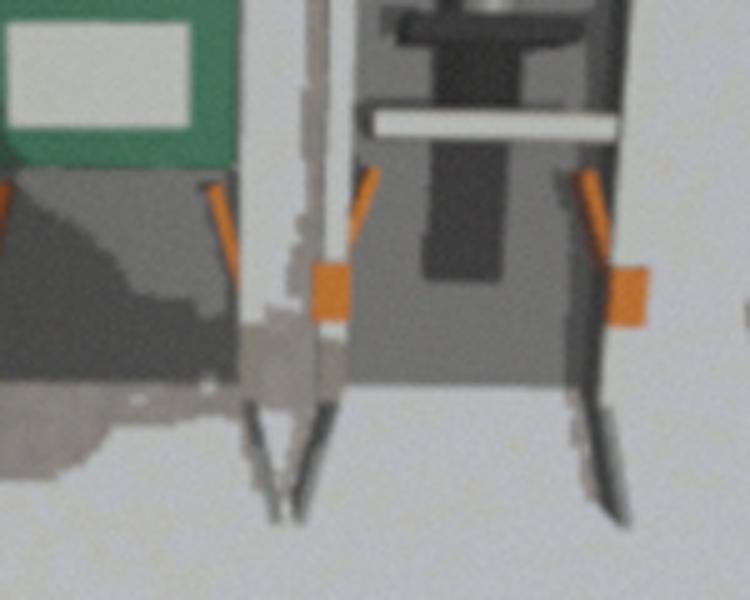

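View pics/w2d.png

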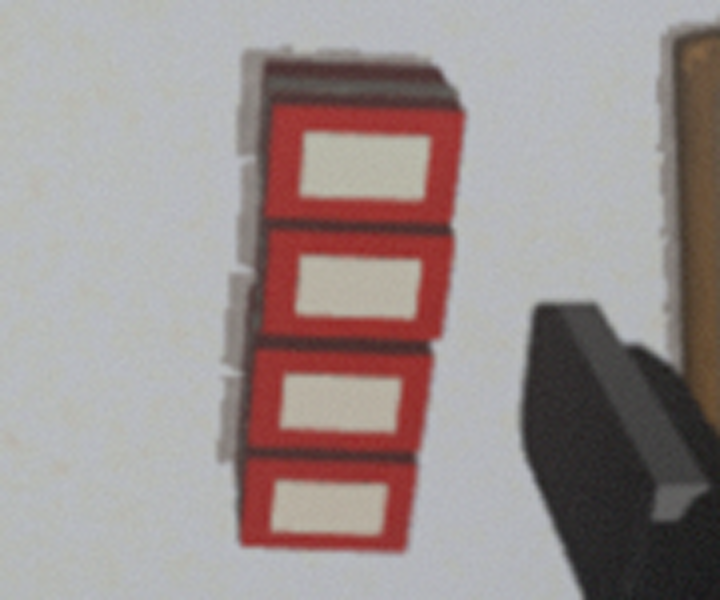

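```bash
python3 - <<'E'
from h import *
import pickle
c=pickle.load(open('pics/w2.pkl','rb')); im=cv2.imread('pics/w2.png')
P=lambda x,y:(230+(x+.5)/5-.5,80+(y+.5)/5-.5)
def s(nm,q,z):
    w=cast(c,[P(*a) for a in q],z); print(nm,(w[:,:2]*1000).round(1).tolist()); return w
s('floor front',[(345,385),(590,388)],0)
s('L wall inner top edge z25',[(355,20),(345,385)],.025)
s('R wall inner top edge',[(632,20),(603,385)],.025)
s('L wall outer',[(328,20),(316,385)],.025)
s('tips z25',[(298,523),(622,525)],.025)
s('tips z0',[(298,523),(622,525)],.0)
s('caps z25',[(312,265),(350,265),(350,320),(312,320),(610,268),(648,268),(645,325),(608,325)],.025)
s('catch ends z22',[(375,170),(587,172)],.022)
s('paddle front top z?',[(375,137),(617,137)],.04)
s('paddle z.025',[(375,137),(617,137)],.025)
s('green front top',[(5,165),(237,165)],.046)
h=cv2.cvtColor(im,cv2.COLOR_BGR2HSV)
m=(((h[...,0]<10)|(h[...,0]>170))&(h[...,1]>120)&(h[...,2]>115)).astype(np.uint8)*255
cs,_=cv2.findContours(m,cv2.RETR_EXTERNAL,cv2.CHAIN_APPROX_NONE)
for k in cs:
    if cv2.contourArea(k)<300: continue
    w=cast(c,k.reshape(-1,2),0.046)[:,:2]
    print(cv2.boundingRect(k),cv2.minAreaRect((w*1000).astype(np.float32)))
# white bands
m=((h[...,1]<60)&(h[...,2]>150)).astype(np.uint8)*255
m[:205]=0;m[335:]=0;m[:,:292]=0;m[:,345:]=0
cs,_=cv2.findContours(m,cv2.RETR_EXTERNAL,cv2.CHAIN_APPROX_NONE)
for k in cs:
    if 200<cv2.contourArea(k)<1500:
        w=cast(c,k.reshape(-1,2),0.046)[:,:2]
        print('band',cv2.boundingRect(k),cv2.minAreaRect((w*1000).astype(np.float32)))
E
```

```text
floor front [[610.9, 123.6], [675.9, 120.4]]
L wall inner top edge z25 [[613.1, 212.4], [609.1, 127.6]]
R wall inner top edge [[677.6, 210.4], [673.4, 125.2]]
L wall outer [[606.9, 212.6], [602.0, 127.9]]
tips z25 [[596.5, 92.9], [679.5, 89.1]]
tips z0 [[597.4, 86.6], [686.0, 82.5]]
caps z25 [[601.7, 157.0], [610.9, 156.7], [610.7, 143.5], [601.4, 143.9], [674.2, 153.7], [683.5, 153.4], [683.3, 139.7], [674.1, 140.0]]
catch ends z22 [[617.5, 178.5], [668.6, 176.3]]
paddle front top z? [[616.0, 186.2], [671.2, 184.4]]
paddle z.025 [[617.4, 186.1], [674.9, 184.2]]
green front top [[532.4, 183.7], [584.4, 181.4]]
(290, 310, 44, 22) ((622.3890991210938, -103.85115051269531), (37.270362854003906, 60.876197814941406), 87.13239288330078)
(292, 282, 46, 26) ((626.2474365234375, -60.257625579833984), (39.447540283203125, 60.08872985839844), 84.5001220703125)
(296, 253, 47, 27) ((631.8909912109375, -14.978952407836914), (39.28538513183594, 60.20978927612305), 85.63605499267578)
(296, 221, 50, 30) ((633.7254638671875, 28.736316680908203), (39.71734619140625, 60.416297912597656), 85.56643676757812)
band (298, 315, 28, 13) ((622.9483642578125, -104.57537078857422), (21.29629135131836, 39.22602462768555), 87.21138763427734)
band (300, 289, 30, 14) ((626.884765625, -60.959442138671875), (21.516542434692383, 39.25368881225586), 84.50153350830078)
band (304, 259, 31, 15) ((632.5390625, -15.017626762390137), (21.12425994873047, 39.64912796020508), 87.38909149169922)
band (292, 241, 53, 94) ((629.4478149414062, -56.71282196044922), (76.1999282836914, 150.9231719970703), 2.3081884384155273)
band (305, 228, 32, 17) ((634.271484375, 28.477745056152344), (21.30707550048828, 39.28202438354492), 84.89605712890625)
```

```bash
python3 -m crank '[{"x":0.142,"y":-0.694,"z":-0.5,"rx":0,"ry":0,"rz":0,"hand":-1},{"x":0.142,"y":-0.694,"z":-0.5,"rx":0,"ry":0,"rz":0,"hand":-1},{"x":0.142,"y":-0.694,"z":-0.5,"rx":0,"ry":0,"rz":0,"hand":-1},{"x":0.142,"y":-0.694,"z":-0.5,"rx":0,"ry":0,"rz":0,"hand":-1},{"x":0.142,"y":-0.694,"z":-0.5,"rx":0,"ry":0,"rz":0,"hand":-1},{"x":0.142,"y":-0.694,"z":-0.5,"rx":0,"ry":0,"rz":0,"hand":-1},{"x":0.142,"y":-0.694,"z":-0.5,"rx":0,"ry":0,"rz":0,"hand":-1}]'
python3 look.py w3
```

```text
t: 2.3
ee_pos: [0.6212, -0.1046, 0.1065]
ee_rot: [175.1, 89.8, 172.7]
force: [-0.1, -0.0, 0.0]
finger_gap: 1.004
2.3 [ 0.6212 -0.1046  0.1065] [[-0.004, 0.041, 0.999], [0.0, 0.999, -0.041], [-1.0, 0.0, -0.004]] [ -9.9  34.3  27.8  83.8 -16.7  66.3  18.2]
```

View pics/w3.png

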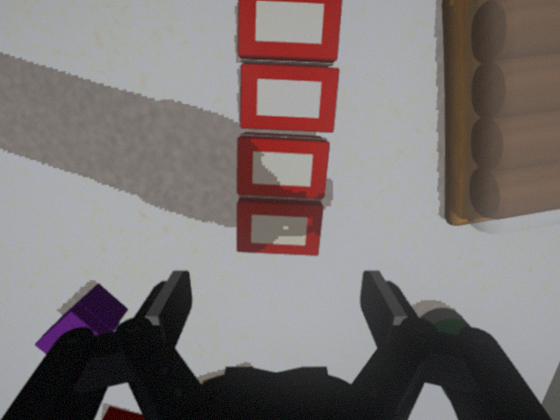

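```bash
python3 -m crank '[{"x":0,"y":0,"z":-0.16,"rx":0,"ry":0,"rz":0,"hand":-1},{"x":0,"y":0,"z":-0.28,"rx":0,"ry":0,"rz":0,"hand":-1},{"x":0,"y":0,"z":-0.32,"rx":0,"ry":0,"rz":0,"hand":-1},{"x":0.01,"y":0,"z":-0.32,"rx":0,"ry":0,"rz":0,"hand":-1},{"x":0.025,"y":0,"z":-0.32,"rx":0,"ry":0,"rz":0,"hand":-1},{"x":0.035,"y":0,"z":-0.32,"rx":0,"ry":0,"rz":0,"hand":-1},{"x":0.042,"y":0,"z":-0.32,"rx":0,"ry":0,"rz":0,"hand":-1},{"x":0.049,"y":0,"z":-0.32,"rx":0,"ry":0,"rz":0,"hand":-1},{"x":0.056,"y":0,"z":-0.32,"rx":0,"ry":0,"rz":0,"hand":-1},{"x":0.063,"y":0,"z":-0.32,"rx":0,"ry":0,"rz":0,"hand":-1},{"x":0.069,"y":0,"z":-0.32,"rx":0,"ry":0,"rz":0,"hand":-1},{"x":0.069,"y":0,"z":-0.32,"rx":0,"ry":0,"rz":0,"hand":-1},{"x":0.03,"y":0,"z":-0.32,"rx":0,"ry":0,"rz":0,"hand":-1},{"x":0.03,"y":0,"z":-0.15,"rx":0,"ry":0,"rz":0,"hand":-1},{"x":0.03,"y":0,"z":0,"rx":0,"ry":0,"rz":0,"hand":-1},{"x":0.03,"y":0,"z":0,"rx":0,"ry":0,"rz":0,"hand":-1}]'
python3 look.py w4
```

```text
t: 3.95
ee_pos: [0.6371, -0.1061, 0.1164]
ee_rot: [-8.4, 89.1, -10.7]
force: [1.2, -1.0, 0.3]
finger_gap: 1.0
3.95 [ 0.6371 -0.1061  0.1164] [[0.015, 0.04, 0.999], [-0.003, 0.999, -0.039], [-1.0, -0.002, 0.016]] [ -9.8  34.8  28.   81.5 -16.9  67.   18.1]
```

View pics/w4.png

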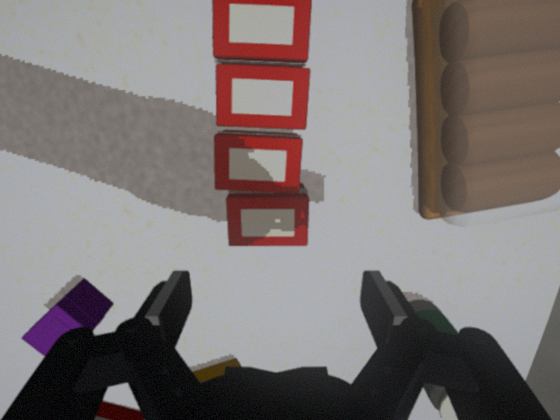

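```bash
cat > row.py <<'E'
import sys,pickle
from h import *
n=sys.argv[1]
c=pickle.load(open(f'pics/{n}.pkl','rb')); im=cv2.imread(f'pics/{n}.png')
h=cv2.cvtColor(im,cv2.COLOR_BGR2HSV)
m=(((h[...,0]<10)|(h[...,0]>170))&(h[...,1]>120)&(h[...,2]>80)).astype(np.uint8)*255
cs,_=cv2.findContours(m,cv2.RETR_EXTERNAL,cv2.CHAIN_APPROX_NONE)
d=np.array([0.0454,0.999]); O=np.array([641,123])
for k in cs:
    if cv2.contourArea(k)<300: continue
    w=cast(c,k.reshape(-1,2),0.046)[:,:2]*1000
    r=cv2.minAreaRect(w.astype(np.float32)); p=np.array(r[0])-O
    a=r[2] if r[1][0]<r[1][1] else r[2]-90
    print(cv2.boundingRect(k),np.round(r[0],1),np.round(r[1],1),round(a,1),'lane x %.1f y(+ = robot side) %.1f'%(p@d,-p@[d[1],-d[0]]))
E
python3 look.py w4b; python3 row.py w4b
```

```text
4.0 [ 0.635  -0.1053  0.113 ] [[0.009, 0.04, 0.999], [-0.002, 0.999, -0.04], [-1.0, -0.001, 0.01]] [ -9.7  35.   27.9  81.7 -17.   66.9  18.1]
(230, 199, 82, 49) [ 632.  -104.3] [38.5 59.7] 88.0 lane x -227.4 y(+ = robot side) -1.3
(218, 136, 88, 60) [627.5 -60.6] [40.  60.7] 84.4 lane x -184.0 y(+ = robot side) 5.2
(220, 64, 94, 67) [632.7 -15.5] [39.6 60. ] 85.1 lane x -138.7 y(+ = robot side) 2.0
(216, 0, 100, 62) [634.4  24.8] [35.  60.5] 86.4 lane x -98.4 y(+ = robot side) 2.2
```

```bash
python3 -m crank '[{"x":-0.01,"y":0.133,"z":0,"rx":0,"ry":0,"rz":0,"hand":-1},{"x":-0.01,"y":0.133,"z":0,"rx":0,"ry":0,"rz":0,"hand":-1},{"x":-0.01,"y":0.133,"z":0,"rx":0,"ry":0,"rz":0,"hand":-1},{"x":-0.01,"y":0.133,"z":-0.15,"rx":0,"ry":0,"rz":0,"hand":-1},{"x":-0.01,"y":0.133,"z":-0.28,"rx":0,"ry":0,"rz":0,"hand":-1},{"x":-0.01,"y":0.133,"z":-0.32,"rx":0,"ry":0,"rz":0,"hand":-1},{"x":0.01,"y":0.133,"z":-0.32,"rx":0,"ry":0,"rz":0,"hand":-1},{"x":0.02,"y":0.133,"z":-0.32,"rx":0,"ry":0,"rz":0,"hand":-1},{"x":0.027,"y":0.133,"z":-0.32,"rx":0,"ry":0,"rz":0,"hand":-1},{"x":0.034,"y":0.133,"z":-0.32,"rx":0,"ry":0,"rz":0,"hand":-1},{"x":0.04,"y":0.133,"z":-0.32,"rx":0,"ry":0,"rz":0,"hand":-1},{"x":0.04,"y":0.133,"z":-0.32,"rx":0,"ry":0,"rz":0,"hand":-1},{"x":0.01,"y":0.133,"z":-0.32,"rx":0,"ry":0,"rz":0,"hand":-1},{"x":0.0,"y":0.133,"z":-0.2,"rx":0,"ry":0,"rz":0,"hand":-1},{"x":0.0,"y":0.133,"z":0,"rx":0,"ry":0,"rz":0,"hand":-1},{"x":-0.1,"y":-0.3,"z":0.2,"rx":0,"ry":0,"rz":0,"hand":-1},{"x":-0.2,"y":-0.4,"z":0.3,"rx":0,"ry":0,"rz":0,"hand":-1},{"x":-0.2,"y":-0.4,"z":0.3,"rx":0,"ry":0,"rz":0,"hand":-1},{"x":-0.2,"y":-0.4,"z":0.3,"rx":0,"ry":0,"rz":0,"hand":-1},{"x":-0.2,"y":-0.4,"z":0.3,"rx":0,"ry":0,"rz":0,"hand":-1}]'
python3 look.py w5;python3 row.py w5
```

```text
t: 6.05
ee_pos: [0.5683, -0.2355, 0.2036]
ee_rot: [-58.4, 89.4, -61.5]
force: [0.3, -0.9, 0.2]
finger_gap: 1.001
6.05 [ 0.5683 -0.2355  0.2036] [[0.005, 0.054, 0.999], [-0.01, 0.999, -0.054], [-1.0, -0.009, 0.006]] [  0.1  28.1  31.4  79.7 -14.3  75.7  28.8]
(303, 25, 69, 48) [ 631.4 -105.6] [39.4 61. ] 87.9 lane x -228.8 y(+ = robot side) -0.8
(303, 0, 70, 19) [632.4 -73.2] [14.5 60.8] 88.1 lane x -196.4 y(+ = robot side) -0.3
```

View pics/w5.png

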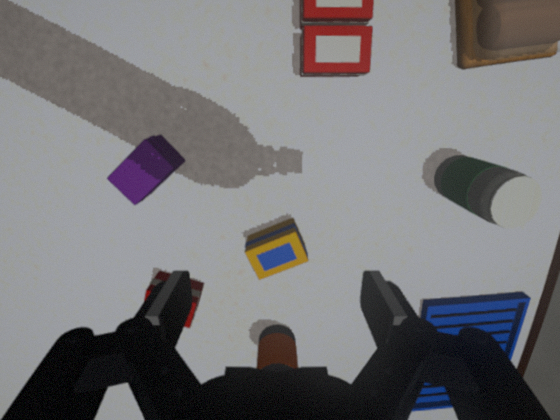

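```bash
python3 -m crank '[{"x":-0.4,"y":-0.75,"z":0.05,"rx":0,"ry":0,"rz":-0.58,"hand":-1},{"x":-0.4,"y":-0.75,"z":0.05,"rx":0,"ry":0,"rz":-0.58,"hand":-1},{"x":-0.4,"y":-0.75,"z":0.05,"rx":0,"ry":0,"rz":-0.58,"hand":-1},{"x":-0.4,"y":-0.75,"z":0.05,"rx":0,"ry":0,"rz":-0.58,"hand":-1},{"x":-0.4,"y":-0.75,"z":0.05,"rx":0,"ry":0,"rz":-0.58,"hand":-1},{"x":-0.4,"y":-0.75,"z":0.05,"rx":0,"ry":0,"rz":-0.58,"hand":-1},{"x":-0.4,"y":-0.75,"z":0.05,"rx":0,"ry":0,"rz":-0.58,"hand":-1},{"x":-0.4,"y":-0.75,"z":0.05,"rx":0,"ry":0,"rz":-0.58,"hand":-1},{"x":-0.4,"y":-0.75,"z":0.05,"rx":0,"ry":0,"rz":-0.58,"hand":-1}]'
python3 look.py w6;python3 row.py w6
```

```text
t: 7.0
ee_pos: [0.4541, -0.4462, 0.2126]
ee_rot: [94.4, 89.8, 75.8]
force: [0.3, 0.5, 0.7]
finger_gap: 1.005
7.0 [ 0.4541 -0.4462  0.2126] [[0.001, 0.319, 0.948], [0.003, 0.948, -0.319], [-1.0, 0.003, -0.0]] [ 20.9  31.9  36.6  74.3 -18.8  79.8  37.9]
(201, 113, 62, 42) [ 431.3 -376.5] [38.7 60.9] 68.7 lane x -508.5 y(+ = robot side) 186.9
```

View pics/w6.png

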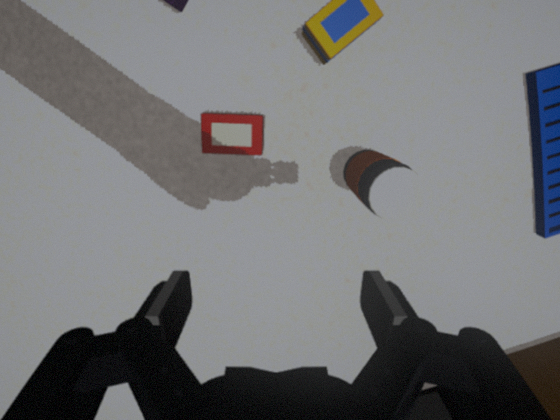

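```bash
python3 -m crank '[{"x":-0.076,"y":0.232,"z":-0.2,"rx":0,"ry":0,"rz":-0.06,"hand":-1},{"x":-0.076,"y":0.232,"z":-0.4,"rx":0,"ry":0,"rz":-0.06,"hand":-1},{"x":-0.076,"y":0.232,"z":-0.4,"rx":0,"ry":0,"rz":-0.06,"hand":-1},{"x":-0.076,"y":0.232,"z":-0.4,"rx":0,"ry":0,"rz":-0.06,"hand":-1},{"x":-0.076,"y":0.232,"z":-0.4,"rx":0,"ry":0,"rz":-0.06,"hand":-1}]'
python3 look.py w7;python3 row.py w7
```

```text
t: 7.55
ee_pos: [0.4301, -0.3789, 0.0937]
ee_rot: [-37.4, 90.0, -57.8]
force: [0.3, -1.3, 1.0]
finger_gap: 0.998
7.55 [ 0.4301 -0.3789  0.0937] [[0.0, 0.349, 0.937], [-0.0, 0.937, -0.349], [-1.0, -0.0, 0.0]] [ 14.5  30.1  35.6  94.9 -19.5  61.2  35.5]
(230, 205, 91, 53) [ 430.9 -375.9] [38.5 60. ] 69.4 lane x -508.0 y(+ = robot side) 187.2
```

View pics/w7.png

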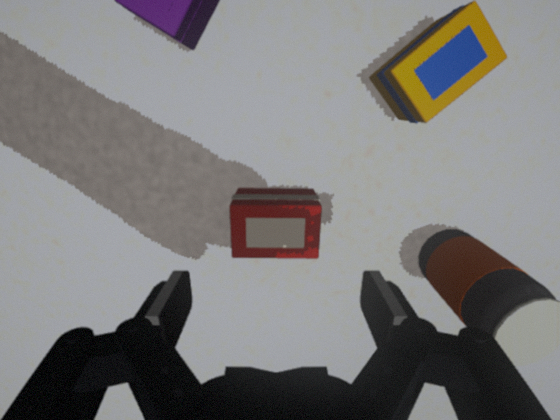

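```bash
python3 -m crank '[{"x":0,"y":0,"z":-0.13,"rx":0,"ry":0,"rz":0,"hand":-1},{"x":0,"y":0,"z":-0.22,"rx":0,"ry":0,"rz":0,"hand":-1},{"x":0,"y":0,"z":-0.265,"rx":0,"ry":0,"rz":0,"hand":-1},{"x":0,"y":0,"z":-0.265,"rx":0,"ry":0,"rz":0,"hand":-1},{"x":0,"y":0,"z":-0.265,"rx":0,"ry":0,"rz":0,"hand":-0.4},{"x":0,"y":0,"z":-0.265,"rx":0,"ry":0,"rz":0,"hand":-0.4},{"x":0,"y":0,"z":-0.265,"rx":0,"ry":0,"rz":0,"hand":1},{"x":0,"y":0,"z":-0.265,"rx":0,"ry":0,"rz":0,"hand":1},{"x":0,"y":0,"z":-0.265,"rx":0,"ry":0,"rz":0,"hand":1},{"x":0,"y":0,"z":-0.265,"rx":0,"ry":0,"rz":0,"hand":1}]'
python3 look.py w8
```

```text
t: 8.6
ee_pos: [0.4306, -0.3817, 0.0163]
ee_rot: [-23.2, 89.7, -43.7]
force: [0.1, -0.4, 6.5]
finger_gap: 0.711
8.6 [ 0.4306 -0.3817  0.0163] [[0.004, 0.352, 0.936], [-0.004, 0.936, -0.352], [-1.0, -0.002, 0.005]] [ 16.7  35.6  32.8  98.7 -23.5  52.3  38.6]
```

```bash
python3 -m crank '[{"x":0,"y":0,"z":0.05,"rx":0,"ry":0,"rz":0,"hand":1},{"x":0,"y":0,"z":0.15,"rx":0,"ry":0,"rz":0,"hand":1},{"x":0,"y":0,"z":0.23,"rx":0,"ry":0,"rz":0,"hand":1},{"x":0,"y":0,"z":0.23,"rx":0,"ry":0,"rz":0,"hand":1},{"x":0,"y":0,"z":0.23,"rx":0,"ry":0,"rz":0,"hand":1}]'
python3 look.py w9
```

```text
t: 9.15
ee_pos: [0.4292, -0.3795, 0.0836]
ee_rot: [5.5, 89.9, -15.0]
force: [0.5, 0.1, -0.7]
finger_gap: 0.717
9.15 [ 0.4292 -0.3795  0.0836] [[0.001, 0.352, 0.936], [-0.0, 0.936, -0.352], [-1.0, 0.0, 0.001]] [ 14.8  30.7  35.4  95.6 -20.   60.   35.9]
```

View pics/w9.png

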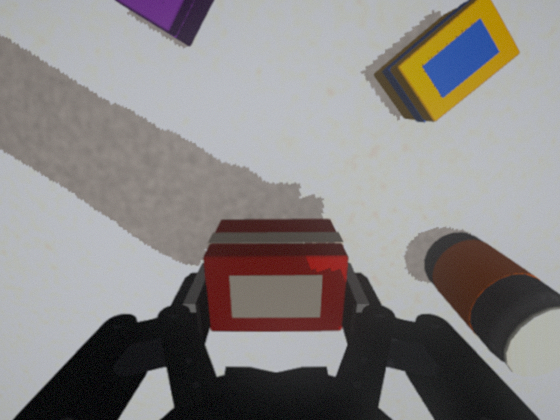

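```bash
python3 - <<'E'
from h import *
import pickle
c=pickle.load(open('pics/w9.pkl','rb'))
o=env.get_obs();M=R.from_euler('xyz',o['ee_rot'],degrees=True).as_matrix()
p=np.array([.4292,-.3795,.0836])
w=cast(c,[(207,257),(345,257),(349,330),(211,332),(230,275),(322,273),(321,317),(232,319)],.1133)
print(((w-p)@M*1000).round(1))
E
```

```text
[[-29.7  24.6 -28.5]
 [-29.7  24.5  29.1]
 [-29.7 -13.6  34.1]
 [-29.7 -14.5 -29.9]
 [-29.7  16.1 -19.4]
 [-29.7  17.   19.9]
 [-29.7  -6.   20.7]
 [-29.7  -7.  -19.7]]
```

```bash
python3 -m crank '[{"x":0.05,"y":0.06,"z":0.12,"rx":0,"ry":0,"rz":0.1,"hand":1},{"x":0.15,"y":0.17,"z":0.12,"rx":0,"ry":0,"rz":0.25,"hand":1},{"x":0.25,"y":0.28,"z":0.12,"rx":0,"ry":0,"rz":0.4,"hand":1},{"x":0.35,"y":0.4,"z":0.12,"rx":0,"ry":0,"rz":0.5,"hand":1},{"x":0.45,"y":0.51,"z":0.12,"rx":0,"ry":0,"rz":0.628,"hand":1},{"x":0.55,"y":0.62,"z":0.12,"rx":0,"ry":0,"rz":0.628,"hand":1},{"x":0.63,"y":0.7,"z":0.12,"rx":0,"ry":0,"rz":0.628,"hand":1},{"x":0.664,"y":0.72,"z":0.12,"rx":0,"ry":0,"rz":0.628,"hand":1},{"x":0.664,"y":0.72,"z":0.12,"rx":0,"ry":0,"rz":0.628,"hand":1},{"x":0.664,"y":0.72,"z":0.12,"rx":0,"ry":0,"rz":0.628,"hand":1},{"x":0.664,"y":0.72,"z":0.12,"rx":0,"ry":0,"rz":0.628,"hand":1}]'
python3 look.py w10;python3 row.py w10
```

```text
t: 10.3
ee_pos: [0.6261, -0.1667, 0.1185]
ee_rot: [-140.1, 89.9, -142.9]
force: [-0.6, -0.2, -1.0]
finger_gap: 0.71
10.3 [ 0.6261 -0.1667  0.1185] [[-0.002, 0.05, 0.999], [-0.002, 0.999, -0.05], [-1.0, -0.002, -0.002]] [ -4.5  35.8  28.8  79.8 -17.5  69.   23.1]
(204, 254, 144, 78) [ 622.5 -231.8] [ 75.7 116.5] 87.8 lane x -355.2 y(+ = robot side) 2.4
(236, 111, 88, 57) [ 632. -105.] [38.5 60.5] 87.2 lane x -228.2 y(+ = robot side) -1.3
(232, 38, 94, 64) [633.4 -59.9] [38.8 60.6] 87.2 lane x -183.1 y(+ = robot side) -0.7
(226, 0, 97, 33) [631.7 -27.6] [18.6 60.4] 87.1 lane x -150.9 y(+ = robot side) 2.4
```

View pics/w10.png

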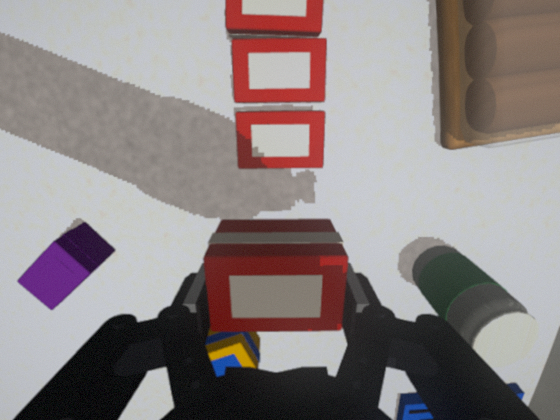

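```bash
python3 -m crank '[{"x":0.007,"y":0.023,"z":-0.1,"rx":0,"ry":0,"rz":0,"hand":1},{"x":0.007,"y":0.023,"z":-0.2,"rx":0,"ry":0,"rz":0,"hand":1},{"x":0.007,"y":0.023,"z":-0.27,"rx":0,"ry":0,"rz":0,"hand":1},{"x":0.007,"y":0.023,"z":-0.31,"rx":0,"ry":0,"rz":0,"hand":1},{"x":0.007,"y":0.023,"z":-0.325,"rx":0,"ry":0,"rz":0,"hand":1},{"x":0.007,"y":0.023,"z":-0.335,"rx":0,"ry":0,"rz":0,"hand":1},{"x":0.007,"y":0.023,"z":-0.335,"rx":0,"ry":0,"rz":0,"hand":1}]'
python3 look.py w11;python3 row.py w11
```

```text
t: 11.05
ee_pos: [0.6308, -0.1573, 0.0192]
ee_rot: [-16.2, 89.9, -18.9]
force: [0.6, -0.5, 0.3]
finger_gap: 0.713
11.05 [ 0.6308 -0.1573  0.0192] [[0.002, 0.046, 0.999], [-0.001, 0.999, -0.046], [-1.0, -0.0, 0.002]] [ -4.1  41.6  26.5  84.9 -20.4  58.2  24.7]
(204, 254, 144, 77) [ 630.8 -153. ] [40.4 62.2] 87.3 lane x -276.2 y(+ = robot side) -2.4
(193, 138, 159, 99) [ 632.1 -104.6] [40.1 60.3] 87.8 lane x -227.8 y(+ = robot side) -1.4
(182, 5, 177, 121) [633.4 -59.9] [39.2 60.2] 87.8 lane x -183.1 y(+ = robot side) -0.7
```

View pics/w11.png

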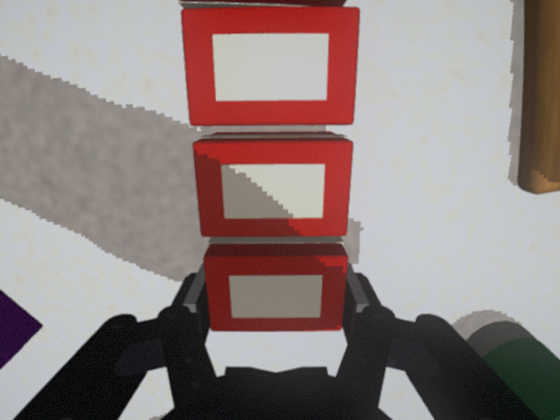

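```bash
python3 -m crank '[{"x":0,"y":0,"z":-0.005,"rx":0,"ry":0,"rz":0,"hand":1},{"x":0,"y":0,"z":-0.009,"rx":0,"ry":0,"rz":0,"hand":1},{"x":0,"y":0,"z":-0.009,"rx":0,"ry":0,"rz":0,"hand":1},{"x":0,"y":0,"z":-0.009,"rx":0,"ry":0,"rz":0,"hand":1},{"x":0,"y":0,"z":-0.009,"rx":0,"ry":0,"rz":0,"hand":1}]'
python3 look.py w12;python3 row.py w12
python3 -m crank '[{"x":0.001,"y":0.013,"z":0,"rx":0,"ry":0,"rz":0,"hand":1},{"x":0.001,"y":0.026,"z":0,"rx":0,"ry":0,"rz":0,"hand":1},{"x":0.002,"y":0.04,"z":0,"rx":0,"ry":0,"rz":0,"hand":1},{"x":0.002,"y":0.053,"z":0,"rx":0,"ry":0,"rz":0,"hand":1},{"x":0.003,"y":0.066,"z":0,"rx":0,"ry":0,"rz":0,"hand":1},{"x":0.003,"y":0.08,"z":0,"rx":0,"ry":0,"rz":0,"hand":1},{"x":0.004,"y":0.093,"z":0,"rx":0,"ry":0,"rz":0,"hand":1},{"x":0.004,"y":0.106,"z":0,"rx":0,"ry":0,"rz":0,"hand":1},{"x":0.005,"y":0.12,"z":0,"rx":0,"ry":0,"rz":0,"hand":1},{"x":0.005,"y":0.133,"z":0,"rx":0,"ry":0,"rz":0,"hand":1},{"x":0.005,"y":0.133,"z":0,"rx":0,"ry":0,"rz":0,"hand":1}]'
python3 look.py w13;python3 row.py w13
```

```text
t: 11.6
ee_pos: [0.6309, -0.1568, 0.0164]
ee_rot: [-8.1, 89.9, -10.7]
force: [0.1, 1.0, 4.2]
finger_gap: 0.713
11.6 [ 0.6309 -0.1568  0.0164] [[0.002, 0.045, 0.999], [-0.0, 0.999, -0.045], [-1.0, -0.0, 0.002]] [ -4.1  41.8  26.4  85.  -20.5  57.9  24.7]
(204, 253, 144, 78) [ 631.1 -150.5] [39.8 60.7] 87.6 lane x -273.7 y(+ = robot side) -2.5
(191, 140, 163, 101) [ 632.1 -104.4] [40.  60.3] 87.8 lane x -227.6 y(+ = robot side) -1.4
(179, 5, 182, 122) [633.4 -60. ] [39.1 60.2] 87.7 lane x -183.2 y(+ = robot side) -0.7
t: 12.75
ee_pos: [0.6324, -0.1171, 0.0164]
ee_rot: [-35.1, 89.9, -37.7]
force: [-0.0, -2.0, 6.0]
finger_gap: 0.717
12.75 [ 0.6324 -0.1171  0.0164] [[0.002, 0.045, 0.999], [-0.001, 0.999, -0.045], [-1.0, -0.001, 0.002]] [ -7.9  41.1  26.4  86.3 -20.3  57.3  21.3]
(169, 0, 190, 331) [632.7 -64.4] [133.   62.9] -1.1 lane x -187.6 y(+ = robot side) -0.2
```

View pics/w13.png

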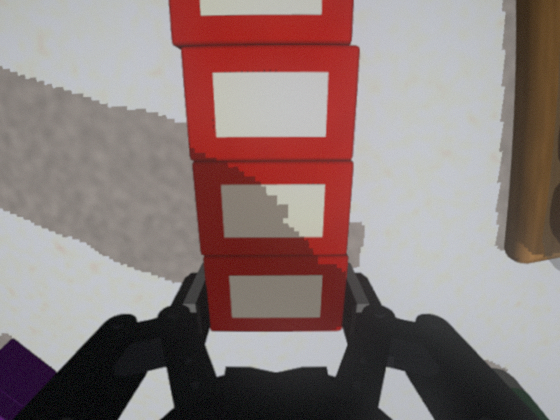

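```bash
python3 -m crank '[{"x":0.000,"y":0.013,"z":0.001,"rx":0,"ry":0,"rz":0,"hand":1},{"x":0.001,"y":0.026,"z":0.001,"rx":0,"ry":0,"rz":0,"hand":1},{"x":0.001,"y":0.04,"z":0.001,"rx":0,"ry":0,"rz":0,"hand":1},{"x":0.002,"y":0.053,"z":0.001,"rx":0,"ry":0,"rz":0,"hand":1},{"x":0.002,"y":0.066,"z":0.001,"rx":0,"ry":0,"rz":0,"hand":1},{"x":0.002,"y":0.08,"z":0.001,"rx":0,"ry":0,"rz":0,"hand":1},{"x":0.003,"y":0.093,"z":0.001,"rx":0,"ry":0,"rz":0,"hand":1},{"x":0.003,"y":0.106,"z":0.001,"rx":0,"ry":0,"rz":0,"hand":1},{"x":0.003,"y":0.12,"z":0.001,"rx":0,"ry":0,"rz":0,"hand":1},{"x":0.004,"y":0.133,"z":0.001,"rx":0,"ry":0,"rz":0,"hand":1},{"x":0.004,"y":0.15,"z":0.001,"rx":0,"ry":0,"rz":0,"hand":1},{"x":0.004,"y":0.15,"z":0.001,"rx":0,"ry":0,"rz":0,"hand":1}]'
python3 - <<'E'
from h import *
im=vision.capture('top'); cv2.imwrite('pics/t2.png',im)
cv2.imwrite('pics/t2c.png',cv2.resize(im[140:230,190:330],None,fx=5,fy=5,interpolation=cv2.INTER_CUBIC))
E
```

```text
t: 14.0
ee_pos: [0.6335, -0.071, 0.0164]
ee_rot: [-3.5, 89.9, -6.0]
force: [0.2, -0.2, 5.3]
finger_gap: 0.716
```

View pics/t2c.png

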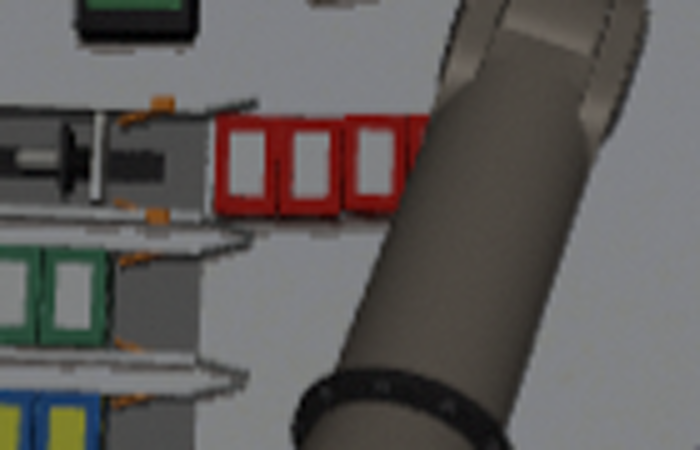

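```bash
python3 -m crank '[{"x":0.001,"y":0.01,"z":0.002,"rx":0,"ry":0,"rz":0,"hand":1},{"x":0.001,"y":0.02,"z":0.002,"rx":0,"ry":0,"rz":0,"hand":1},{"x":0.001,"y":0.03,"z":0.002,"rx":0,"ry":0,"rz":0,"hand":1},{"x":0.002,"y":0.04,"z":0.002,"rx":0,"ry":0,"rz":0,"hand":1},{"x":0.002,"y":0.05,"z":0.002,"rx":0,"ry":0,"rz":0,"hand":1},{"x":0.003,"y":0.06,"z":0.002,"rx":0,"ry":0,"rz":0,"hand":1}]' && python3 -m crank '[{"x":0.000,"y":0.01,"z":0.0,"rx":0,"ry":0,"rz":0,"hand":1},{"x":0.001,"y":0.02,"z":0.0,"rx":0,"ry":0,"rz":0,"hand":1},{"x":0.001,"y":0.03,"z":0.0,"rx":0,"ry":0,"rz":0,"hand":1},{"x":0.002,"y":0.04,"z":0.0,"rx":0,"ry":0,"rz":0,"hand":1},{"x":0.002,"y":0.05,"z":0.0,"rx":0,"ry":0,"rz":0,"hand":1},{"x":0.003,"y":0.06,"z":0.0,"rx":0,"ry":0,"rz":0,"hand":1},{"x":0.003,"y":0.06,"z":0.0,"rx":0,"ry":0,"rz":0,"hand":1}]'
python3 - <<'E'
from h import *
im=vision.capture('top'); cv2.imwrite('pics/t3.png',im)
cv2.imwrite('pics/t3c.png',cv2.resize(im[140:230,190:330],None,fx=5,fy=5,interpolation=cv2.INTER_CUBIC))
E
python3 look.py w14
```

```text
t: 14.65
ee_pos: [0.6337, -0.0536, 0.0165]
ee_rot: [-154.4, 90.0, -157.0]
force: [-0.0, -3.1, 4.2]
finger_gap: 0.715
t: 15.35
ee_pos: [0.6348, -0.0346, 0.0165]
ee_rot: [99.5, 89.9, 96.9]
force: [-0.8, -1.8, 3.2]
finger_gap: 0.717
15.4 [ 0.6348 -0.0346  0.0164] [[-0.0, 0.045, 0.999], [0.001, 0.999, -0.045], [-1.0, 0.001, -0.0]] [-15.3  40.4  26.3  87.5 -20.1  56.8  14.1]
```

View pics/t3c.png

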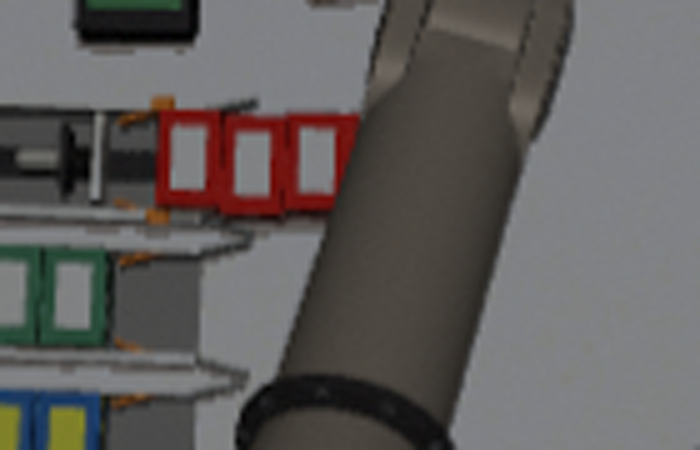

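View pics/w14.png

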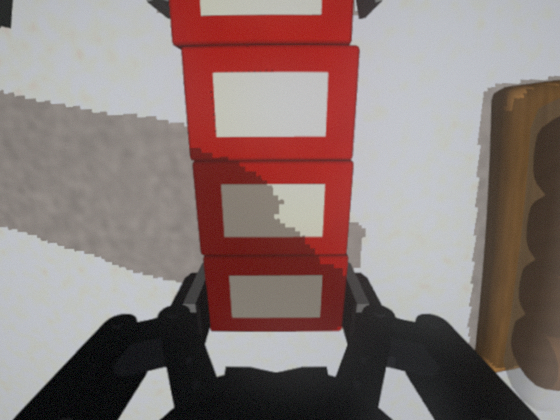

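```bash
python3 -m crank '[{"x":0,"y":0,"z":0.0,"rx":0,"ry":0,"rz":0,"hand":-0.5},{"x":0,"y":0,"z":0,"rx":0,"ry":0,"rz":0,"hand":-0.7},{"x":0,"y":0,"z":0,"rx":0,"ry":0,"rz":0,"hand":-0.8},{"x":0,"y":0,"z":0,"rx":0,"ry":0,"rz":0,"hand":-0.8},{"x":0,"y":0,"z":0.05,"rx":0,"ry":0,"rz":0,"hand":-0.8},{"x":0,"y":0,"z":0.15,"rx":0,"ry":0,"rz":0,"hand":-0.8},{"x":0,"y":0,"z":0.3,"rx":0,"ry":0,"rz":0,"hand":-0.8},{"x":0,"y":0,"z":0.33,"rx":0,"ry":0,"rz":0,"hand":-0.8},{"x":-0.008,"y":-0.2,"z":0.33,"rx":0,"ry":0,"rz":0,"hand":0.3},{"x":-0.008,"y":-0.2,"z":0.33,"rx":0,"ry":0,"rz":0,"hand":0.3},{"x":-0.008,"y":-0.2,"z":0.33,"rx":0,"ry":0,"rz":0,"hand":0.3},{"x":-0.008,"y":-0.2,"z":0.33,"rx":0,"ry":0,"rz":0,"hand":0.3},{"x":-0.008,"y":-0.2,"z":0.33,"rx":0,"ry":0,"rz":0,"hand":0.3}]'
python3 look.py w15; python3 row.py w15
```

```text
t: 16.75
ee_pos: [0.6326, -0.0933, 0.1153]
ee_rot: [99.5, 89.9, 97.0]
force: [0.3, -0.1, -0.0]
finger_gap: 0.356
16.75 [ 0.6326 -0.0933  0.1153] [[-0.0, 0.043, 0.999], [0.002, 0.999, -0.043], [-1.0, 0.002, -0.0]] [-11.3  34.9  28.9  81.7 -17.5  67.9  17.3]
(224, 0, 98, 167) [635.5   3.1] [104.3  60.5] -1.4 lane x -120.1 y(+ = robot side) 0.0
```

View pics/w15.png

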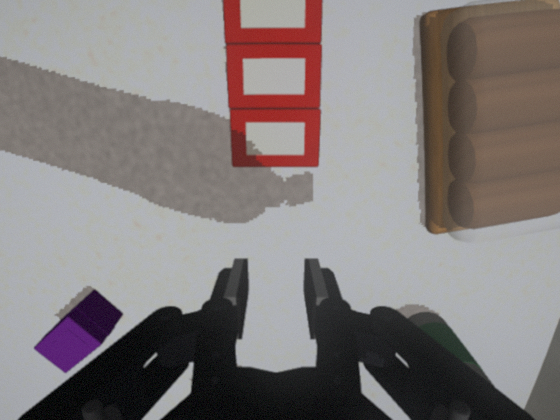

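```bash
python3 -m crank '[{"x":0,"y":0,"z":-0.1,"rx":0,"ry":0,"rz":0,"hand":0.3},{"x":0,"y":0,"z":-0.22,"rx":0,"ry":0,"rz":0,"hand":0.3},{"x":0,"y":0,"z":-0.29,"rx":0,"ry":0,"rz":0,"hand":0.3},{"x":0.002,"y":0.04,"z":-0.29,"rx":0,"ry":0,"rz":0,"hand":0.3},{"x":0.003,"y":0.07,"z":-0.29,"rx":0,"ry":0,"rz":0,"hand":0.3},{"x":0.004,"y":0.085,"z":-0.29,"rx":0,"ry":0,"rz":0,"hand":0.3},{"x":0.004,"y":0.092,"z":-0.29,"rx":0,"ry":0,"rz":0,"hand":0.3},{"x":0.005,"y":0.099,"z":-0.29,"rx":0,"ry":0,"rz":0,"hand":0.3},{"x":0.005,"y":0.106,"z":-0.29,"rx":0,"ry":0,"rz":0,"hand":0.3},{"x":0.005,"y":0.113,"z":-0.29,"rx":0,"ry":0,"rz":0,"hand":0.3},{"x":0.005,"y":0.12,"z":-0.29,"rx":0,"ry":0,"rz":0,"hand":0.3},{"x":0.006,"y":0.127,"z":-0.29,"rx":0,"ry":0,"rz":0,"hand":0.3},{"x":0.006,"y":0.134,"z":-0.29,"rx":0,"ry":0,"rz":0,"hand":0.3}]'
python3 look.py w16; python3 row.py w16
```

```text
t: 18.1
ee_pos: [0.6341, -0.0567, 0.0286]
ee_rot: [-81.1, 89.9, -83.8]
force: [-0.1, -1.8, 0.8]
finger_gap: 0.349
18.1 [ 0.6341 -0.0567  0.0286] [[0.0, 0.046, 0.999], [-0.001, 0.999, -0.046], [-1.0, -0.001, 0.0]] [-13.9  39.7  27.   86.9 -19.9  58.1  15.7]
(188, 0, 166, 270) [636.1  10.1] [111.   60.8] -1.7 lane x -113.0 y(+ = robot side) -0.2
```

View pics/w16.png

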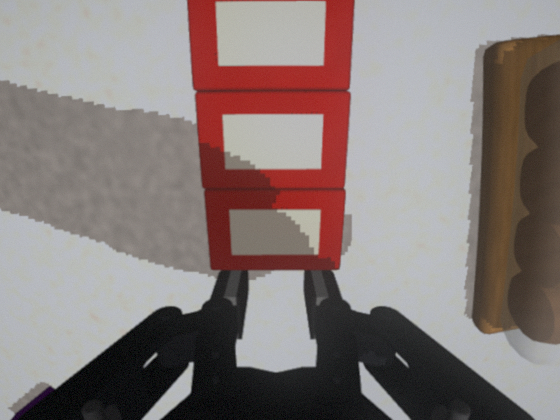

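```bash
python3 -m crank '[{"x":0.0005,"y":0.01,"z":0,"rx":0,"ry":0,"rz":0,"hand":0.3},{"x":0.001,"y":0.02,"z":0,"rx":0,"ry":0,"rz":0,"hand":0.3},{"x":0.0015,"y":0.03,"z":0,"rx":0,"ry":0,"rz":0,"hand":0.3},{"x":0.002,"y":0.04,"z":0,"rx":0,"ry":0,"rz":0,"hand":0.3},{"x":0.0025,"y":0.05,"z":0,"rx":0,"ry":0,"rz":0,"hand":0.3},{"x":0.003,"y":0.06,"z":0,"rx":0,"ry":0,"rz":0,"hand":0.3},{"x":0.003,"y":0.07,"z":0,"rx":0,"ry":0,"rz":0,"hand":0.3},{"x":0.0035,"y":0.08,"z":0,"rx":0,"ry":0,"rz":0,"hand":0.3}]' && python3 -m crank '[{"x":0.0005,"y":0.01,"z":0,"rx":0,"ry":0,"rz":0,"hand":0.3},{"x":0.001,"y":0.02,"z":0,"rx":0,"ry":0,"rz":0,"hand":0.3},{"x":0.0015,"y":0.03,"z":0,"rx":0,"ry":0,"rz":0,"hand":0.3},{"x":0.002,"y":0.04,"z":0,"rx":0,"ry":0,"rz":0,"hand":0.3},{"x":0.0025,"y":0.05,"z":0,"rx":0,"ry":0,"rz":0,"hand":0.3}]'
python3 look.py w17; python3 row.py w17;python3 - <<'E'
from h import *
im=vision.capture('top'); cv2.imwrite('pics/t4.png',im)
cv2.imwrite('pics/t4c.png',cv2.resize(im[140:230,150:290],None,fx=5,fy=5,interpolation=cv2.INTER_CUBIC))
E
```

```text
t: 18.95
ee_pos: [0.6352, -0.0311, 0.0286]
ee_rot: [64.7, 90.0, 62.1]
force: [0.1, -2.0, 1.1]
finger_gap: 0.353
t: 19.45
ee_pos: [0.6356, -0.0198, 0.0286]
ee_rot: [-92.6, 89.8, -95.3]
force: [0.3, -4.7, 1.3]
finger_gap: 0.35
19.45 [ 0.6356 -0.0198  0.0286] [[-0.0, 0.047, 0.999], [-0.004, 0.999, -0.047], [-1.0, -0.004, -0.0]] [-17.3  39.7  27.1  87.  -19.7  58.1  12.2]
(187, 0, 168, 270) [637.5  47. ] [110.7  61.1] -1.9 lane x -76.1 y(+ = robot side) 0.0
```

View pics/w17.png

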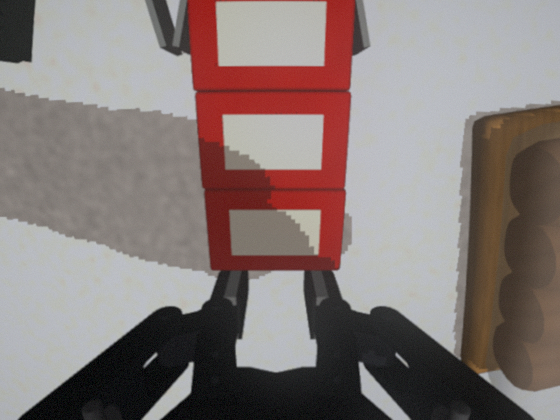

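View pics/t4c.png

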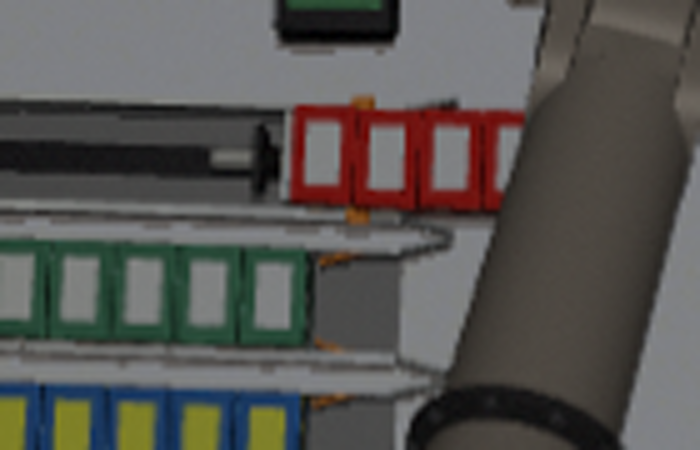

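```bash
python3 -m crank '[{"x":0.0005,"y":0.01,"z":0,"rx":0,"ry":0,"rz":0,"hand":0.3},{"x":0.001,"y":0.02,"z":0,"rx":0,"ry":0,"rz":0,"hand":0.3},{"x":0.0015,"y":0.03,"z":0,"rx":0,"ry":0,"rz":0,"hand":0.3},{"x":0.002,"y":0.04,"z":0,"rx":0,"ry":0,"rz":0,"hand":0.3},{"x":0.0025,"y":0.05,"z":0,"rx":0,"ry":0,"rz":0,"hand":0.3},{"x":0.003,"y":0.06,"z":0,"rx":0,"ry":0,"rz":0,"hand":0.3},{"x":0.003,"y":0.07,"z":0,"rx":0,"ry":0,"rz":0,"hand":0.3},{"x":0.0035,"y":0.08,"z":0,"rx":0,"ry":0,"rz":0,"hand":0.3},{"x":0.004,"y":0.09,"z":0,"rx":0,"ry":0,"rz":0,"hand":0.3},{"x":0.0045,"y":0.1,"z":0,"rx":0,"ry":0,"rz":0,"hand":0.3},{"x":0.005,"y":0.11,"z":0,"rx":0,"ry":0,"rz":0,"hand":0.3},{"x":0.0055,"y":0.12,"z":0,"rx":0,"ry":0,"rz":0,"hand":0.3}]' 
python3 look.py w18; python3 row.py w18
python3 -m crank '[{"x":0.0005,"y":0.01,"z":0,"rx":0,"ry":0,"rz":0,"hand":0.3},{"x":0.001,"y":0.02,"z":0,"rx":0,"ry":0,"rz":0,"hand":0.3},{"x":0.0015,"y":0.03,"z":0,"rx":0,"ry":0,"rz":0,"hand":0.3},{"x":0.002,"y":0.04,"z":0,"rx":0,"ry":0,"rz":0,"hand":0.3},{"x":0.0025,"y":0.05,"z":0,"rx":0,"ry":0,"rz":0,"hand":0.3},{"x":0.003,"y":0.06,"z":0,"rx":0,"ry":0,"rz":0,"hand":0.3},{"x":0.003,"y":0.07,"z":0,"rx":0,"ry":0,"rz":0,"hand":0.3},{"x":0.0035,"y":0.08,"z":0,"rx":0,"ry":0,"rz":0,"hand":0.3},{"x":0.004,"y":0.09,"z":0,"rx":0,"ry":0,"rz":0,"hand":0.3},{"x":0.0045,"y":0.1,"z":0,"rx":0,"ry":0,"rz":0,"hand":0.3}]' 
python3 look.py w19; python3 row.py w19
```

```text
t: 20.75
ee_pos: [0.6371, 0.0158, 0.0286]
ee_rot: [-96.5, 89.7, -99.2]
force: [-0.3, -6.6, 1.8]
finger_gap: 0.35
20.75 [0.6371 0.0158 0.0286] [[-0.001, 0.048, 0.999], [-0.005, 0.999, -0.048], [-1.0, -0.005, -0.001]] [-20.4  39.9  27.   86.7 -19.7  58.2   8.9]
(187, 0, 170, 270) [639.2  82.5] [110.4  61.3] -2.3 lane x -40.5 y(+ = robot side) -0.0
t: 21.8
ee_pos: [0.6385, 0.0453, 0.0286]
ee_rot: [-96.0, 89.7, -98.7]
force: [-0.3, -8.1, 1.3]
finger_gap: 0.353
21.8 [0.6385 0.0453 0.0286] [[-0.001, 0.048, 0.999], [-0.005, 0.999, -0.048], [-1.0, -0.005, -0.001]] [-22.9  40.1  26.9  86.2 -19.7  58.5   6.1]
(188, 0, 167, 270) [640.4 112.1] [110.8  61.3] -1.9 lane x -11.0 y(+ = robot side) 0.1
```

View pics/w19.png

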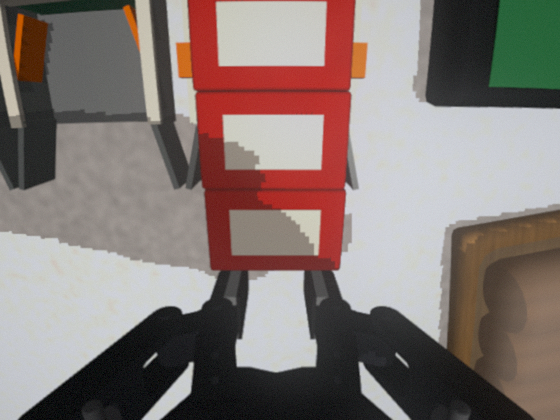

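```bash
python3 -m crank '[{"x":0.0005,"y":0.01,"z":0,"rx":0,"ry":0,"rz":0,"hand":0.3},{"x":0.001,"y":0.02,"z":0,"rx":0,"ry":0,"rz":0,"hand":0.3},{"x":0.0015,"y":0.03,"z":0,"rx":0,"ry":0,"rz":0,"hand":0.3},{"x":0.002,"y":0.04,"z":0,"rx":0,"ry":0,"rz":0,"hand":0.3},{"x":0.0025,"y":0.05,"z":0,"rx":0,"ry":0,"rz":0,"hand":0.3},{"x":0.003,"y":0.06,"z":0,"rx":0,"ry":0,"rz":0,"hand":0.3},{"x":0.003,"y":0.07,"z":0,"rx":0,"ry":0,"rz":0,"hand":0.3},{"x":0.0035,"y":0.08,"z":0,"rx":0,"ry":0,"rz":0,"hand":0.3}]' 
python3 look.py w20; python3 row.py w20
python3 -m crank '[{"x":0.0005,"y":0.01,"z":0,"rx":0,"ry":0,"rz":0,"hand":0.3},{"x":0.001,"y":0.02,"z":0,"rx":0,"ry":0,"rz":0,"hand":0.3},{"x":0.0015,"y":0.03,"z":0,"rx":0,"ry":0,"rz":0,"hand":0.3},{"x":0.002,"y":0.04,"z":0,"rx":0,"ry":0,"rz":0,"hand":0.3},{"x":0.0025,"y":0.05,"z":0,"rx":0,"ry":0,"rz":0,"hand":0.3},{"x":0.003,"y":0.06,"z":0,"rx":0,"ry":0,"rz":0,"hand":0.3},{"x":0.003,"y":0.07,"z":0,"rx":0,"ry":0,"rz":0,"hand":0.3},{"x":0.0035,"y":0.08,"z":0,"rx":0,"ry":0,"rz":0,"hand":0.3},{"x":0.004,"y":0.09,"z":0,"rx":0,"ry":0,"rz":0,"hand":0.3}]' 
python3 look.py w21; python3 row.py w21
```

```text
t: 22.65
ee_pos: [0.6397, 0.069, 0.0286]
ee_rot: [-95.2, 89.7, -98.0]
force: [-0.7, -7.3, 1.5]
finger_gap: 0.35
22.65 [0.6397 0.069  0.0286] [[-0.001, 0.048, 0.999], [-0.005, 0.999, -0.048], [-1.0, -0.005, -0.0]] [-24.9  40.5  26.8  85.6 -19.7  58.8   3.9]
(188, 0, 167, 270) [641.5 135.8] [110.5  62. ] -2.1 lane x 12.8 y(+ = robot side) 0.1
t: 23.6
ee_pos: [0.6403, 0.0945, 0.0287]
ee_rot: [-105.0, 89.6, -107.8]
force: [-2.6, -9.3, 2.6]
finger_gap: 0.35
23.6 [0.6403 0.0945 0.0287] [[-0.002, 0.049, 0.999], [-0.007, 0.999, -0.049], [-1.0, -0.007, -0.002]] [-27.   40.9  26.8  84.7 -19.7  59.3   1.5]
(188, 0, 168, 271) [642.7 161.1] [110.4  61.7] -2.8 lane x 38.1 y(+ = robot side) 0.1
```

View pics/w21.png

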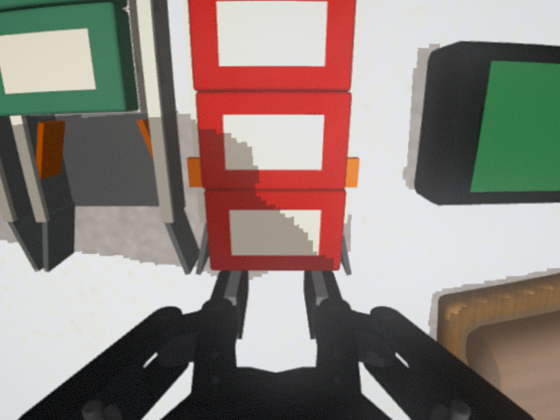

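```bash
python3 -m crank '[{"x":-0.003,"y":0.007,"z":0,"rx":0,"ry":0,"rz":0,"hand":0.3},{"x":-0.004,"y":0.014,"z":0,"rx":0,"ry":0,"rz":0,"hand":0.3},{"x":-0.004,"y":0.021,"z":0,"rx":0,"ry":0,"rz":0,"hand":0.3},{"x":-0.004,"y":0.028,"z":0,"rx":0,"ry":0,"rz":0,"hand":0.3},{"x":-0.004,"y":0.035,"z":0,"rx":0,"ry":0,"rz":0,"hand":0.3},{"x":-0.003,"y":0.042,"z":0,"rx":0,"ry":0,"rz":0,"hand":0.3},{"x":-0.003,"y":0.049,"z":0,"rx":0,"ry":0,"rz":0,"hand":0.3}]' 
python3 look.py w22; python3 row.py w22
```

```text
t: 24.35
ee_pos: [0.6407, 0.1105, 0.0286]
ee_rot: [-81.7, 89.7, -84.5]
force: [0.9, -6.9, 1.1]
finger_gap: 0.348
24.35 [0.6407 0.1105 0.0286] [[0.001, 0.049, 0.999], [-0.006, 0.999, -0.049], [-1.0, -0.006, 0.001]] [-28.2  41.1  26.7  84.3 -19.7  59.3   0.1]
(189, 0, 167, 271) [643.3 177. ] [110.3  61.8] -2.9 lane x 54.1 y(+ = robot side) 0.2
```

View pics/w22.png

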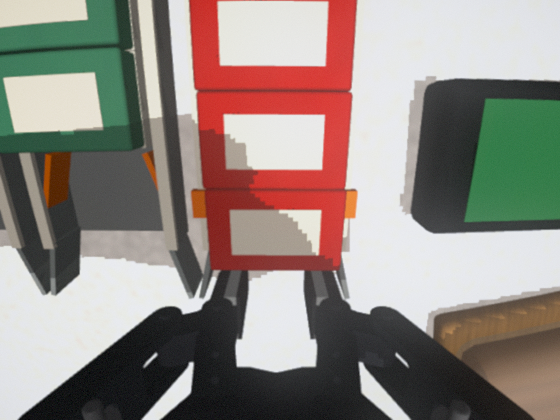

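```bash
python3 -m crank '[{"x":0,"y":0.007,"z":0,"rx":0,"ry":0,"rz":0,"hand":0.3},{"x":0.0005,"y":0.014,"z":0,"rx":0,"ry":0,"rz":0,"hand":0.3},{"x":0.001,"y":0.021,"z":0,"rx":0,"ry":0,"rz":0,"hand":0.3},{"x":0.001,"y":0.028,"z":0,"rx":0,"ry":0,"rz":0,"hand":0.3},{"x":0.0015,"y":0.035,"z":0,"rx":0,"ry":0,"rz":0,"hand":0.3},{"x":0.0015,"y":0.042,"z":0,"rx":0,"ry":0,"rz":0,"hand":0.3},{"x":0.002,"y":0.049,"z":0,"rx":0,"ry":0,"rz":0,"hand":0.3},{"x":0.002,"y":0.056,"z":0,"rx":0,"ry":0,"rz":0,"hand":0.3},{"x":0.0025,"y":0.063,"z":0,"rx":0,"ry":0,"rz":0,"hand":0.3}]' 
python3 look.py w23; python3 row.py w23
python3 -m crank '[{"x":0.0005,"y":0.007,"z":0,"rx":0,"ry":0,"rz":0,"hand":0.3},{"x":0.0005,"y":0.014,"z":0,"rx":0,"ry":0,"rz":0,"hand":0.3},{"x":0.001,"y":0.021,"z":0,"rx":0,"ry":0,"rz":0,"hand":0.3},{"x":0.001,"y":0.028,"z":0,"rx":0,"ry":0,"rz":0,"hand":0.3},{"x":0.0015,"y":0.035,"z":0,"rx":0,"ry":0,"rz":0,"hand":0.3},{"x":0.0015,"y":0.042,"z":0,"rx":0,"ry":0,"rz":0,"hand":0.3}]'
```

```text
t: 25.3
ee_pos: [0.6415, 0.129, 0.0287]
ee_rot: [-82.8, 89.7, -85.6]
force: [0.3, -7.4, 1.7]
finger_gap: 0.352
25.3 [0.6415 0.129  0.0287] [[0.0, 0.049, 0.999], [-0.006, 0.999, -0.049], [-1.0, -0.006, 0.001]] [-29.6  41.5  26.7  83.5 -19.8  59.7  -1.6]
(190, 0, 167, 271) [646.3 195.5] [110.4  65.7] -2.6 lane x 72.7 y(+ = robot side) -2.0
t: 25.95
ee_pos: [0.642, 0.1414, 0.0286]
ee_rot: [-82.4, 89.6, -85.3]
force: [0.6, -7.3, 2.1]
finger_gap: 0.35
```

View pics/w23.png

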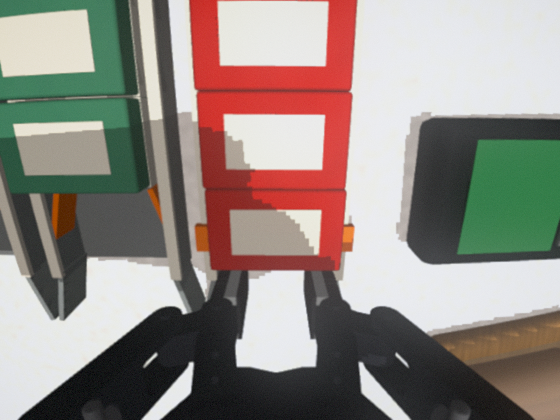

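```bash
python3 -m crank '[{"x":0.0005,"y":0.007,"z":0,"rx":0,"ry":0,"rz":0,"hand":0.3},{"x":0.0005,"y":0.014,"z":0,"rx":0,"ry":0,"rz":0,"hand":0.3},{"x":0.001,"y":0.021,"z":0,"rx":0,"ry":0,"rz":0,"hand":0.3},{"x":0.001,"y":0.028,"z":0,"rx":0,"ry":0,"rz":0,"hand":0.3},{"x":0.0015,"y":0.035,"z":0,"rx":0,"ry":0,"rz":0,"hand":0.3}]'; python3 -m crank '[{"x":0,"y":0.004,"z":0,"rx":0,"ry":0,"rz":0,"hand":0.3},{"x":0.0005,"y":0.008,"z":0,"rx":0,"ry":0,"rz":0,"hand":0.3},{"x":0.0005,"y":0.012,"z":0,"rx":0,"ry":0,"rz":0,"hand":0.3},{"x":0.0005,"y":0.016,"z":0,"rx":0,"ry":0,"rz":0,"hand":0.3}]'
python3 look.py w24
```

```text
t: 26.45
ee_pos: [0.6425, 0.1518, 0.0286]
ee_rot: [-83.0, 89.6, -85.8]
force: [0.0, -7.9, 2.2]
finger_gap: 0.353
t: 26.85
ee_pos: [0.6427, 0.1566, 0.0287]
ee_rot: [-81.8, 89.6, -84.6]
force: [0.2, -8.0, 2.2]
finger_gap: 0.346
26.85 [0.6427 0.1566 0.0287] [[0.001, 0.049, 0.999], [-0.006, 0.999, -0.049], [-1.0, -0.006, 0.001]] [-31.7  42.3  26.6  82.1 -19.8  60.3  -4. ]
```

View pics/w24.png

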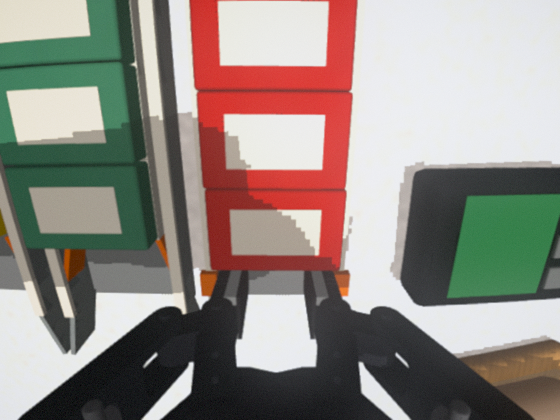

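```bash
for i in 1; do python3 -m crank '[{"x":0,"y":0.004,"z":0,"rx":0,"ry":0,"rz":0,"hand":0.3},{"x":0.0005,"y":0.008,"z":0,"rx":0,"ry":0,"rz":0,"hand":0.3},{"x":0.0005,"y":0.012,"z":0,"rx":0,"ry":0,"rz":0,"hand":0.3}]'; done;  python3 -m crank '[{"x":0,"y":0.004,"z":0,"rx":0,"ry":0,"rz":0,"hand":0.3},{"x":0.0005,"y":0.007,"z":0,"rx":0,"ry":0,"rz":0,"hand":0.3},{"x":0.0005,"y":0.01,"z":0,"rx":0,"ry":0,"rz":0,"hand":0.3}]'
```

```text
t: 27.2
ee_pos: [0.6429, 0.1602, 0.0286]
ee_rot: [-82.4, 89.6, -85.3]
force: [0.9, -7.0, 1.8]
finger_gap: 0.352
t: 27.5
ee_pos: [0.643, 0.1631, 0.0286]
ee_rot: [-82.7, 89.6, -85.5]
force: [0.8, -7.8, 2.7]
finger_gap: 0.354
```

```bash
python3 -m crank '[{"x":0,"y":0.0025,"z":0,"rx":0,"ry":0,"rz":0,"hand":0.3},{"x":0.0003,"y":0.005,"z":0,"rx":0,"ry":0,"rz":0,"hand":0.3},{"x":0.0003,"y":0.0075,"z":0,"rx":0,"ry":0,"rz":0,"hand":0.3}]'
```

```text
t: 27.8
ee_pos: [0.6431, 0.1654, 0.0286]
ee_rot: [-82.6, 89.6, -85.4]
force: [0.9, -7.7, 0.7]
finger_gap: 0.35
```

```bash
python3 -m crank '[{"x":0,"y":0.0025,"z":0,"rx":0,"ry":0,"rz":0,"hand":0.3},{"x":0.0003,"y":0.005,"z":0,"rx":0,"ry":0,"rz":0,"hand":0.3}]'
```

```text
t: 28.0
ee_pos: [0.6432, 0.1669, 0.0287]
ee_rot: [-82.9, 89.6, -85.8]
force: [0.7, -7.5, 1.8]
finger_gap: 0.353
```

```bash
python3 -m crank '[{"x":0,"y":0.0025,"z":0,"rx":0,"ry":0,"rz":0,"hand":0.3},{"x":0.0003,"y":0.005,"z":0,"rx":0,"ry":0,"rz":0,"hand":0.3}]'
```

```text
t: 28.2
ee_pos: [0.6432, 0.1684, 0.0286]
ee_rot: [-84.1, 89.6, -86.9]
force: [-0.0, -7.7, 2.0]
finger_gap: 0.35
```

```bash
python3 -m crank '[{"x":0,"y":0.0025,"z":0,"rx":0,"ry":0,"rz":0,"hand":0.3},{"x":0.0003,"y":0.005,"z":0,"rx":0,"ry":0,"rz":0,"hand":0.3}]'
```

```text
t: 28.4
ee_pos: [0.6434, 0.1691, 0.0287]
ee_rot: [-84.2, 89.6, -87.1]
force: [1.0, -9.2, 2.7]
finger_gap: 0.351
```

```bash
python3 -m crank '[{"x":0,"y":0.0025,"z":0,"rx":0,"ry":0,"rz":0,"hand":0.3},{"x":0.0003,"y":0.005,"z":0,"rx":0,"ry":0,"rz":0,"hand":0.3}]'
```

```text
t: 28.6
ee_pos: [0.6436, 0.1698, 0.0287]
ee_rot: [-84.5, 89.5, -87.4]
force: [0.3, -10.1, 1.6]
finger_gap: 0.353
```

```bash
python3 look.py w25
```

```text
28.6 [0.6436 0.1698 0.0287] [[0.0, 0.05, 0.999], [-0.009, 0.999, -0.05], [-1.0, -0.008, 0.001]] [-32.7  42.7  26.6  81.3 -19.8  60.8  -5.3]
```

View pics/w25.png

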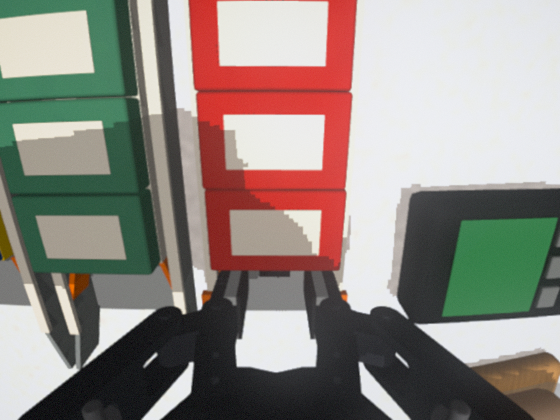

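```bash
python3 -m crank '[{"x":0,"y":0.002,"z":0,"rx":0,"ry":0,"rz":0,"hand":0.3},{"x":0,"y":0.004,"z":0,"rx":0,"ry":0,"rz":0,"hand":0.3}]'
```

```text
t: 28.85
ee_pos: [0.6436, 0.1702, 0.0287]
ee_rot: [-84.7, 89.5, -87.6]
force: [0.5, -11.0, 2.9]
finger_gap: 0.348
```

```bash
python3 -m crank '[{"x":0,"y":0.002,"z":0,"rx":0,"ry":0,"rz":0,"hand":0.3},{"x":0,"y":0.003,"z":0,"rx":0,"ry":0,"rz":0,"hand":0.3}]'
```

```text
t: 29.05
ee_pos: [0.6437, 0.1705, 0.0287]
ee_rot: [-85.5, 89.4, -88.4]
force: [1.2, -11.3, 2.7]
finger_gap: 0.35
```

```bash
python3 -m crank '[{"x":0,"y":0.002,"z":0,"rx":0,"ry":0,"rz":0,"hand":0.3},{"x":0,"y":0.004,"z":0,"rx":0,"ry":0,"rz":0,"hand":0.3}]'
```

```text
t: 29.25
ee_pos: [0.6437, 0.171, 0.0287]
ee_rot: [-85.8, 89.4, -88.7]
force: [1.1, -11.3, 2.3]
finger_gap: 0.356
```

```bash
python3 -m crank '[{"x":0,"y":0.001,"z":0,"rx":0,"ry":0,"rz":0,"hand":0.3},{"x":0,"y":0.002,"z":0,"rx":0,"ry":0,"rz":0,"hand":0.3}]'; python3 look.py w26; python3 -c "
import cv2
a=cv2.imread('pics/w26.png');cv2.imwrite('pics/w26c.png',cv2.resize(a[230:340,170:380],None,fx=3.5,fy=3.5,interpolation=cv2.INTER_CUBIC))"
```

```text
t: 29.45
ee_pos: [0.6437, 0.1712, 0.0287]
ee_rot: [-86.1, 89.3, -89.0]
force: [0.1, -12.5, 1.4]
finger_gap: 0.349
29.45 [0.6437 0.1712 0.0287] [[0.0, 0.052, 0.999], [-0.012, 0.999, -0.052], [-1.0, -0.012, 0.001]] [-32.9  42.8  26.7  81.1 -19.7  60.9  -5.7]
```

View pics/w26c.png

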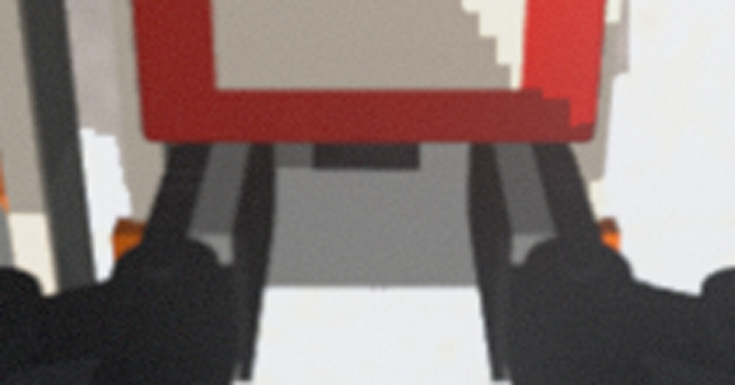

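```bash
python3 -m crank '[{"x":0,"y":0.0015,"z":0,"rx":0,"ry":0,"rz":0,"hand":0.3},{"x":0,"y":0.003,"z":0,"rx":0,"ry":0,"rz":0,"hand":0.3},{"x":0,"y":0.003,"z":0,"rx":0,"ry":0,"rz":0,"hand":0.3}]'; python3 -c "
from h import *
print(env.get_obs()['force'])"
```

```text
t: 29.8
ee_pos: [0.6437, 0.1716, 0.0287]
ee_rot: [-86.5, 89.3, -89.5]
force: [0.7, -12.2, 2.9]
finger_gap: 0.347
[  0.71048555 -12.17284664   2.90480836]
```

```bash
python3 -m crank '[{"x":0,"y":-0.004,"z":0,"rx":0,"ry":0,"rz":0,"hand":0.3},{"x":0,"y":-0.008,"z":0,"rx":0,"ry":0,"rz":0,"hand":0.3},{"x":0,"y":-0.012,"z":0,"rx":0,"ry":0,"rz":0,"hand":0.3},{"x":0,"y":-0.016,"z":0,"rx":0,"ry":0,"rz":0,"hand":0.3}]';python3 -m crank '[{"x":0,"y":-0.004,"z":0,"rx":0,"ry":0,"rz":0,"hand":0.3},{"x":0,"y":-0.008,"z":0,"rx":0,"ry":0,"rz":0,"hand":0.3},{"x":0,"y":-0.012,"z":0,"rx":0,"ry":0,"rz":0,"hand":0.3}]'; python3 look.py w27
```

```text
t: 30.2
ee_pos: [0.6436, 0.1708, 0.0287]
ee_rot: [-81.7, 89.6, -84.5]
force: [1.5, -7.7, 2.1]
finger_gap: 0.351
t: 30.5
ee_pos: [0.6434, 0.1693, 0.0286]
ee_rot: [-81.0, 89.7, -83.8]
force: [2.0, -5.7, 1.0]
finger_gap: 0.352
30.5 [0.6434 0.1693 0.0286] [[0.0, 0.048, 0.999], [-0.004, 0.999, -0.048], [-1.0, -0.004, 0.001]] [-32.5  42.6  26.5  81.4 -20.   60.7  -5. ]
```

View pics/w27.png

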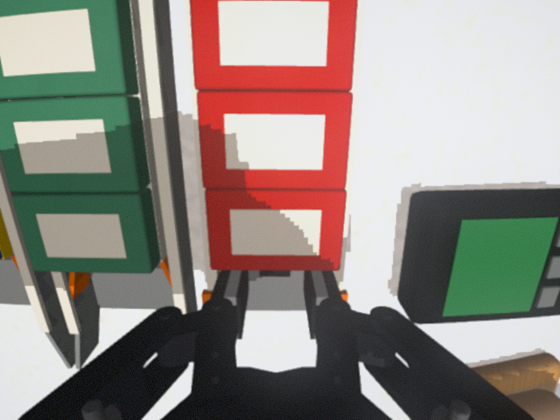

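```bash
python3 -m crank '[{"x":-0.001,"y":-0.004,"z":0,"rx":0,"ry":0,"rz":0,"hand":0.3},{"x":-0.001,"y":-0.008,"z":0,"rx":0,"ry":0,"rz":0,"hand":0.3}]'
```

```text
t: 30.75
ee_pos: [0.643, 0.1684, 0.0286]
ee_rot: [-76.0, 89.8, -78.7]
force: [1.1, -4.4, 1.3]
finger_gap: 0.353
```

```bash
python3 -m crank '[{"x":-0.001,"y":-0.004,"z":0,"rx":0,"ry":0,"rz":0,"hand":0.3},{"x":-0.001,"y":-0.008,"z":0,"rx":0,"ry":0,"rz":0,"hand":0.3}]'
```

```text
t: 30.95
ee_pos: [0.6424, 0.1678, 0.0286]
ee_rot: [-52.2, 90.0, -54.8]
force: [1.5, -3.2, 0.9]
finger_gap: 0.349
```

```bash
python3 -m crank '[{"x":0,"y":-0.004,"z":0,"rx":0,"ry":0,"rz":0,"hand":0.3},{"x":0,"y":-0.008,"z":0,"rx":0,"ry":0,"rz":0,"hand":0.3}]'
```

```text
t: 31.15
ee_pos: [0.6416, 0.1676, 0.0283]
ee_rot: [121.4, 89.9, 118.9]
force: [1.2, -1.3, 0.2]
finger_gap: 0.35
```

```bash
python3 -m crank '[{"x":0,"y":-0.004,"z":0,"rx":0,"ry":0,"rz":0,"hand":0.3},{"x":0,"y":-0.008,"z":0,"rx":0,"ry":0,"rz":0,"hand":0.3}]'
```

```text
t: 31.35
ee_pos: [0.6412, 0.166, 0.028]
ee_rot: [128.1, 89.8, 125.7]
force: [-0.6, -0.3, 0.0]
finger_gap: 0.347
```

The force fell to zero while the tool retreated only about 4 mm, so the row appears to be held. I'll back off and look.

```bash
python3 -m crank '[{"x":-0.001,"y":-0.02,"z":0,"rx":0,"ry":0,"rz":0,"hand":0.3},{"x":-0.002,"y":-0.05,"z":0,"rx":0,"ry":0,"rz":0,"hand":0.3},{"x":-0.005,"y":-0.12,"z":0.1,"rx":0,"ry":0,"rz":0,"hand":0.3},{"x":-0.01,"y":-0.3,"z":0.3,"rx":0,"ry":0,"rz":0,"hand":0.3},{"x":-0.01,"y":-0.3,"z":0.5,"rx":0,"ry":0,"rz":0,"hand":0.3},{"x":-0.01,"y":-0.3,"z":0.5,"rx":0,"ry":0,"rz":0,"hand":0.3},{"x":-0.01,"y":-0.3,"z":0.5,"rx":0,"ry":0,"rz":0,"hand":0.3},{"x":-0.01,"y":-0.3,"z":0.5,"rx":0,"ry":0,"rz":0,"hand":0.3}]'; python3 look.py w28; python3 row.py w28;  python3 -c "
import cv2
a=cv2.imread('pics/w28.png');cv2.imwrite('pics/w28c.png',cv2.resize(a[0:210,180:400],None,fx=2.8,fy=2.8,interpolation=cv2.INTER_CUBIC))"
```

```text
t: 32.15
ee_pos: [0.6397, 0.0724, 0.1797]
ee_rot: [17.8, 89.9, 15.1]
force: [0.0, 0.8, -0.4]
finger_gap: 0.348
32.15 [0.6397 0.0724 0.1797] [[0.002, 0.047, 0.999], [0.001, 0.999, -0.047], [-1.0, 0.001, 0.002]] [-26.3  32.5  29.8  76.  -16.   75.4   0.9]
(235, 0, 76, 82) [644.1 208.5] [62.  60.7] -2.7 lane x 85.6 y(+ = robot side) 0.8
```

View pics/w28c.png

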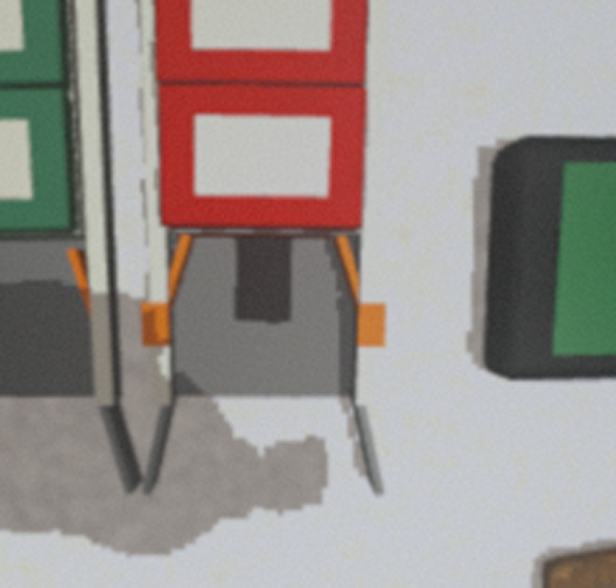

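Both catches are splayed in behind the last carton, and its rear edge sits level at about row 230 of the crop. Next come the whole-row and bystander checks from the fixed cameras.

```bash
python3 - <<'E'
from h import *
t=vision.capture('top'); s=vision.capture('scene')
cv2.imwrite('pics/t9.png',t); cv2.imwrite('pics/s9.png',s)
a=cv2.resize(t[120:250,110:330],None,fx=3,fy=3,interpolation=cv2.INTER_CUBIC)
cv2.imwrite('pics/t9c.png',a)
c=cam('top');d=np.array([0.0454,0.999]); O=np.array([641,123])
cs,_=cv2.findContours(red(t),cv2.RETR_EXTERNAL,cv2.CHAIN_APPROX_NONE)
for k in cs:
    if cv2.contourArea(k)<40: continue
    r=cv2.minAreaRect((cast(c,k.reshape(-1,2),.046)[:,:2]*1000).astype(np.float32)); p=np.array(r[0])-O
    print(cv2.boundingRect(k),np.round(r[0]),np.round(r[1]),round(r[2],1),(p@d).round(1),(-p@[d[1],-d[0]]).round(1))
E
```

```text
(149, 159, 64, 22) [648. 278.] [197.  63.] 86.5 155.0 -0.1
```

View pics/t9c.png

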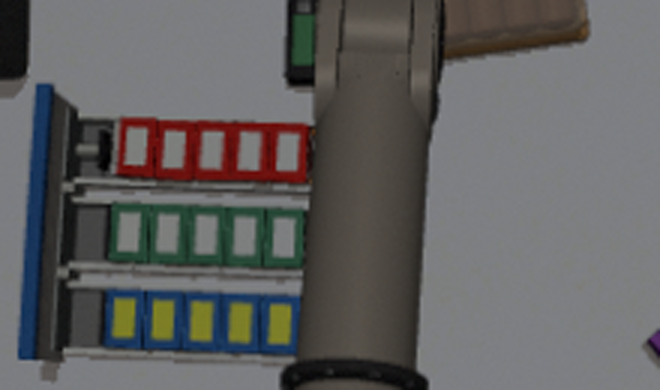

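View pics/s9.png

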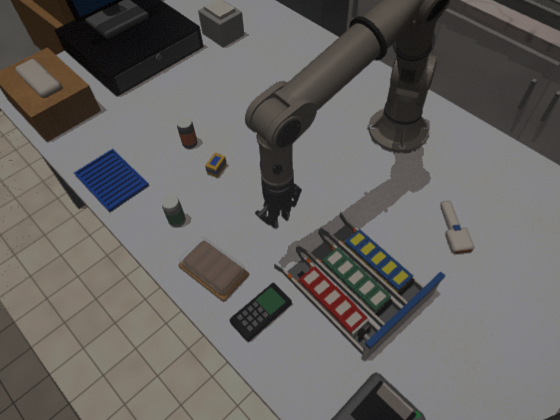

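All five red cartons stand straight in the lane. The top view puts the row centre at lane x 155 mm, 0 mm sideways and 197 mm long. The yellow, green and blue cartons and both cans look unmoved, and the arm is clear.

```bash
python3 -c "
from workcell import env
print(env.finish_job())"
```

```text
the job is handed in; nothing more can be done
None
```

The five red cartons are in the empty lane, held by both orange catches, and the job is handed in at about 32 s of the 69 s. No verdict was reported.

**What I did**
- I nudged cartons 3 and 4 sideways into line with the lane.
- I placed the stray carton at the tail, about 1 mm sideways from carton 4 and with a gap of about 6 mm.
- I closed up the row while still gripping the stray carton and pushed the front carton into the mouth of the lane.
- I then pushed from behind with the fingertips, above wall height.
- **Forces:** the push read 5 to 9 N in the lane and rose to about 12.5 N on the cushion. It read about 12 N on the last hold before I let go.

**Last checks**
- **Catches:** on release the row came back about 4 mm and the force fell to zero. The wrist picture shows both blades in behind the last carton.
- **Row:** the top view shows a straight row 197 mm long, centred on the lane line, with its middle 155 mm inside. The last carton's centre works out at about 75 mm inside.
- **Bystanders:** the green, blue and yellow cartons and the cans looked unmoved in the final pictures. I judged that by eye, not by measuring.
- **Disagreement:** halfway in, one sideways reading of 2.6 N showed the row rubbing the far wall. I shifted the tool by about 1 mm and the force went away.

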